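Feed the clay crusher and hold its dead-man lever half way

ROBOT

A 6-joint arm with a two-finger parallel gripper is mounted at the origin on the work surface. World frame = base frame: x ahead of the robot, y to its left, z up, the work surface at z = 0. Lengths are in m, angles in rad, forces in N, time in s.
With the tool pointing down it reaches from about 0.4 to 0.825 m from the base axis. Payload 7 kg.
Tool frame: the origin (TCP) lies midway between the tips of the shut fingers; the grasp point (between the pads) lies 19 mm behind it (grip_point_offset is the distance from the TCP to the grasp point, in m); z points along the fingers, y is the line along which they close (so a half turn about z gives the same grasp; the last joint's range is limited). The gripper opens to 88 mm and grips with 3 to 60 N. Pads are 19 mm wide; open, the fingers measure 130 mm over their backs; the gripper's body (78 mm by 193 mm) begins 47 mm behind the grasp point.
Start: joints at [-0.859, 0.359, 0.012, 0, -1.224, -0.288], TCP at [0.278, -0.615, 0.196] pointing down, gripper open.
Joint ranges: [-3.07, 3.07], [-1.43, 2.12], [-1.02, 1.25], [-3.03, 1.67], [-3.05, -0], [-3.03, 3.03]. Speed limits (rad/s): [2.39, 2.39, 3.01, 3.14, 3.14, 3.14].

INTERFACE

Orientations are given as [roll, pitch, yaw] about the fixed x, y, z axes, in that order (R = Rz(yaw) Ry(pitch) Rx(roll)).
In Python, from station import get_state, grab_frame, camera_params, job_done, grip_point_offset gives the robot as it stands.
- The arm moves only by the shell command python3 -m creep 'ROWS' [FORCE]. ROWS is JSON, a list that holds one entry, the list of rows, each a list of 7 numbers: the finger opening in cm, from 0 to 8.76, then the shift along the tool's x, y, z in cm, then the turn, a rotation vector about the tool's x, y, z in rad. In form: [[[fingers, tx, ty, tz, wx, wy, wz], ...]]. A call has 1 to 20 rows; each row is the pose to reach, as a shift and turn from the pose commanded when the call began, along the tool's axes at that moment; what a row does not reach only later rows make up. A row lasts 1/8 s, in which the tool goes at most 62.5 mm and 10.7 degrees, less where a joint would pass 70% of its speed; a pose out of reach is approached as far as the arm can. A call with a gripper value outside its range is refused whole. The fingers move at their own pace and stop on an object; FORCE is the grip in N (left out, the last holds). Time passes only in rows, so rows that repeat a pose let the fingers close. It gives the time, the measured TCP pose, the force, the opening and the grip force at its end, in the units of the state.
- get_state(): the state, without advancing time (a new reading comes with each control period).
- grab_frame(name): name is "scene" or "top" or "wrist"; returns the picture (400x640x3 uint8, blue, green, red); there is no depth.
- camera_params(name): a dict with "vertical_fov" (degrees; the focal length in pixels is half the picture's height over the tangent of half this angle, whatever the lens; pixels are square), "cx", "cy" (the principal point, pixels), "view" (4x4, takes a point from world to camera coordinates). Camera axes: x right, y down, z forward; pixel columns grow to the right and rows downward; lengths in m; the calibration is good to about 2 mm. A picture is of the moment at which its call begins: read the wrist's pose just before it. camera_params takes no time and is no camera call; for the wrist camera it gives the pose at the moment of the call.
- job_done(): hands the job in; it is judged then, once.
The state is a dict: "t": time; "q": joint angles; "qd": joint speeds; "joint_efforts": joint torques, N m; "eef_pos": TCP position; "ee_rot": TCP orientation; "force": force on the tool from outside, world axes, zero at the start; "moment": the same for the moment, N m; "width": finger opening in m; "gripper_force": force on a finger pad.
Only numpy, scipy, OpenCV 4.12 (cv2) and the standard library are available. Lean on these libraries where they do the work, as an engineer would, in place of code of your own. Each camera call takes 0.05 s, during which the arm holds its last target. There are 200 camera calls.

TASK

Pick up the clay tumbler, tip all four dry clay lumps out of it into the crusher's feed hopper, and stand the empty tumbler upright on the bench again, letting go of it. Only then press the round pad of the crusher's spring-loaded dead-man lever down with the closed fingers to half its travel, where the lever arm lies level (never down to its lower stop, which trips the machine), and keep it there: the program finishes while holding the lever pressed. Leave the other things on the bench where they are.

Things in the scene. Friction and masses are not known exactly. Their poses are not given: they have to be found in the camera images.
- tumbler: brown clay tumbler, open on top, round, no handle: 85 high, outside diameter 67, straight-sided, wall 4, inside floor 6 up; 0.22 kg, holds the four lumps. Origin: centre of its underside; z is its axis, up towards the mouth. It stands on the bench (z = 0), and its place and the white bowl's are swapped in some starts
- crusher: grey bench-top clay crusher, fixed to the bench: foot 300 x 220, body 280 x 200 and 90 high, motor drum along its far (+x) edge up to 160 high, a flat belt guard on its left (+y) side up to 145 high, the feed hopper on top, the dead-man lever on its right (-y) side. Origin: centre of its underside; x points away from the robot at yaw 0, y left, z up; it stands turned by up to about 0.35 rad
- hopper (a point): centre of the feed hopper's open mouth, at rim height, 150 above the bench; axes as the crusher's. The hopper is a steel square tray, 170 x 170 outside, walls 6, inside 158 x 158, 54 deep, with two steel rollers on its floor that reach to 32 below the rim
- lever (a joint): angle of the dead-man lever (rad), growing as it is pressed down: 0 released (arm rises 0.18 rad towards the robot), 0.18 half travel (arm level), 0.36 lower stop. Steel bar 14 thick, 140 long, from a pivot at (40, -142, 100) mm in the crusher's frame towards its -x. A spring pushes it up: 5 N at the pad to start it, 9 N at half travel, 13 N at the stop
- pad: round black palm pad at the free end of the lever arm, a flat disc 42 across, 14 thick, on a short stem. Origin: on the arm's end, 26 below the pad's top, 140 from the pivot; z is normal to the pad's face (at rest the face leans 0.18 rad towards the crusher's +x; it faces straight up at half travel)
- pad_top (a point): centre of the pad's top face; 151 above the bench at rest, 126 at half travel, 101 at the lower stop, so half travel is 25 down; meanwhile it moves some 7 towards the crusher's -x
- lump0: pale reddish dry clay lump, faceted, about 20 across, 12 g; origin at its centre; starts inside the tumbler
- lump1: pale reddish dry clay lump, faceted, about 20 across, 12 g; origin at its centre; starts inside the tumbler
- lump2: pale reddish dry clay lump, faceted, about 20 across, 12 g; origin at its centre; starts inside the tumbler
- lump3: pale reddish dry clay lump, faceted, about 20 across, 12 g; origin at its centre; starts inside the tumbler
- bowl: bystander, not to be moved: white porcelain bowl, mouth 80 wide, 55 high, empty; origin: its middle underneath
- mallet: bystander, not to be moved: turned wooden mallet standing on end, 64 wide, 132 high, waisted; origin: its middle underneath
- collar: bystander, not to be moved: black rubber collar (flat ring), 90 outside, 72 inside, 22 high; origin: its middle underneath
- rib: bystander, not to be moved: wooden spatula-shaped rib lying flat, 170 long; origin: its middle underneath
- lidpiece: bystander, not to be moved: loose brown teapot lid, 68 wide, 30 high with its knob; origin: its middle underneath
Things that resemble listed ones, but are neither listed nor needed, are in the scene too. What is shaped like the tumbler but blue or pink is not meant.

How it is judged:
By the outcome, as a careful person would: the job done as asked, in the order asked, and still so for the second after the job is handed in, while the arm keeps its last pose, push and grip.
It also fails if it takes over 64 s, if anything falls off the work surface, if the arm or the gripper's body presses on something with over 40 N, if the wrist force passes 120 N, or if a joint passes its speed limit or range.

## Working session

There is one attempt and no reset: what is moved stays moved. The work goes in short steps, Python scripts to look and compute and a shell command to move; the robot and the scene stay as the last step left them, time stands still between calls to the robot, and variables do not carry over. Pictures are saved under pics/ and viewed, at most 10 in all, crops included, and the job is handed in when it is done.

```bash
mkdir -p pics; ls
cat > h.py <<'E'
import numpy as np,cv2
from station import *
def cam(n):
    c=camera_params(n);V=np.array(c["view"]);f=200/np.tan(np.radians(c["vertical_fov"])/2);return f,c["cx"],c["cy"],V
def ray(n,u,v,c=None):
    f,cx,cy,V=c or cam(n);R=V[:3,:3];o=-R.T@V[:3,3];d=R.T@np.array([(u-cx)/f,(v-cy)/f,1]);return o,d
def onz(n,u,v,z,c=None):
    o,d=ray(n,u,v,c);return o+d*(z-o[2])/d[2]
def proj(n,p,c=None):
    f,cx,cy,V=c or cam(n);q=V[:3,:3]@np.array(p)+V[:3,3];return np.array([cx+f*q[0]/q[2],cy+f*q[1]/q[2]])
E
python3 - <<'E'
from h import *
s=get_state();print({k:np.round(v,3).tolist() for k,v in s.items()},grip_point_offset)
for n in("scene","top","wrist"):
    c=cam(n);print(n,c[0],c[1:3],-c[3][:3,:3].T@c[3][:3,3]);i=grab_frame(n);cv2.imwrite(f"pics/{n}0.png",i)
E
```

```text
pics
{'t': 0.0, 'q': [-0.859, 0.359, 0.011, -0.0, -1.224, -0.288], 'qd': [0.0, -0.001, 0.001, -0.0, -0.003, -0.002], 'joint_efforts': [0.001, -58.272, 29.307, 6.997, 0.007, -0.0], 'eef_pos': [0.277, -0.615, 0.195], 'ee_rot': [3.14, -0.0, -2.718], 'force': [1.209, 1.04, -1.098], 'moment': [-0.005, -0.036, -0.02], 'gripper_force': 0.0, 'width': 0.088} 0.0188
scene 363.14747732549114 (318.6371006153625, 198.69701827182382) [ 1.11504952 -0.36569517  0.89504049]
top 381.0626893800562 (323.97002033725795, 200.92749983267294) [ 0.37288927 -0.00817231  1.13458886]
wrist 332.0212871847474 (318.1756166436869, 196.73879754661516) [ 0.20351868 -0.64657513  0.384489  ]
```

View pics/top0.png

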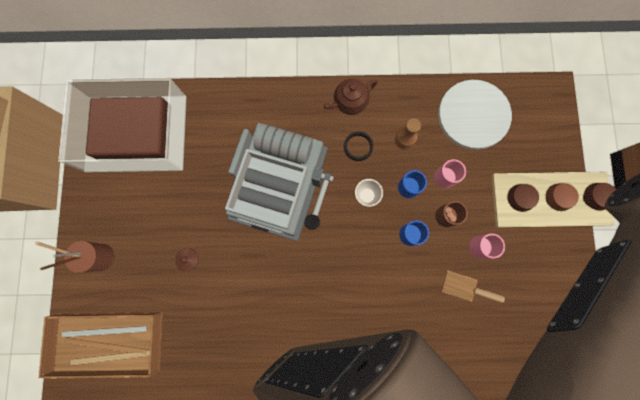

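View pics/scene0.png

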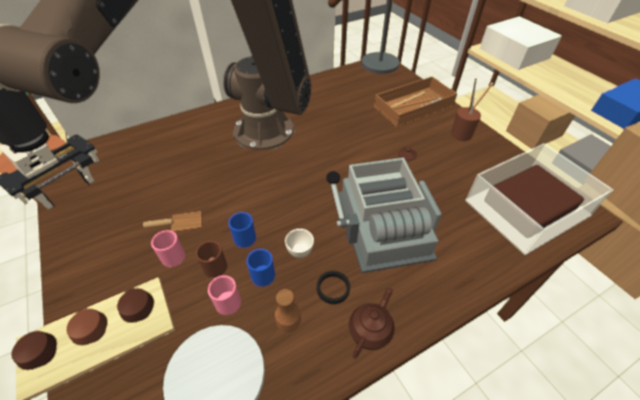

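Top view: the brown tumbler with lumps is at (454,214). It could be confused with the blue tumblers (414,183) and (415,233), the pink ones (453,173) and (490,246), the mallet (410,133), the lid (187,259) and the bowl (369,193). I choose the brown open one at (454,214). The hopper is about (270,185), and the black pad is at (312,222). In the scene view the tumbler is at (211,259) and the pad at (333,178).

Run:
```python
from h import *
t=cv2.imread("pics/top0.png");s=cv2.imread("pics/scene0.png")
def up(i,x,y,w,h,k):return cv2.resize(i[y:y+h,x:x+w],None,fx=k,fy=k,interpolation=cv2.INTER_CUBIC)
a=up(t,220,115,120,130,3.3);b=up(t,395,155,110,110,3.3)
c=np.zeros((a.shape[0],a.shape[1]+b.shape[1],3),np.uint8);c[:,:a.shape[1]]=a;c[:b.shape[0],a.shape[1]:]=b
cv2.imwrite("pics/crop1.png",c);print(c.shape)
for n,im,box in(("top",t,(430,195,50,45)),("scene",s,(190,235,45,50))):
    x,y,w,h=box;r=im[y:y+h,x:x+w].astype(int)
    hsv=cv2.cvtColor(im[y:y+h,x:x+w],cv2.COLOR_BGR2HSV)
    print(n);print(hsv[h//2,::3].tolist())
# pad: dark blob
for n,im,(x,y,w,h) in(("top",t,(295,205,35,35)),("scene",s,(322,166,25,25))):
    m=(im[y:y+h,x:x+w].max(2)<45).astype(np.uint8);k,l,st,ce=cv2.connectedComponentsWithStats(m)
    j=1+st[1:,4].argmax();u,v=ce[j]+[x,y];print(n,st[j],u,v,onz(n,u,v,.151))
# tumbler rim by hand guess
print("tumbler top",onz("top",454,214,.085))
```

```text
(429, 759, 3)
top
[[13, 140, 106], [12, 125, 108], [11, 146, 61], [11, 156, 54], [9, 121, 61], [10, 129, 138], [9, 122, 121], [11, 105, 190], [12, 110, 193], [8, 148, 69], [7, 150, 61], [7, 122, 65], [10, 129, 132], [12, 137, 110], [13, 137, 110], [12, 134, 112], [12, 140, 109]]
scene
[[12, 141, 105], [13, 143, 105], [12, 142, 106], [10, 143, 105], [9, 144, 103], [9, 140, 93], [10, 138, 118], [10, 136, 133], [9, 138, 83], [9, 137, 65], [9, 139, 64], [8, 136, 62], [12, 144, 87], [12, 143, 100], [13, 145, 97]]
top [ 10  10  14  14 102] 311.7843137254902 221.5 [0.47735208 0.02953842 0.151     ]
scene [  5   6  12  11 101] 332.950495049505 177.3861386138614 [0.48956942 0.02569944 0.151     ]
tumbler top [ 0.49889597 -0.36171096  0.085     ]
```

View pics/crop1.png

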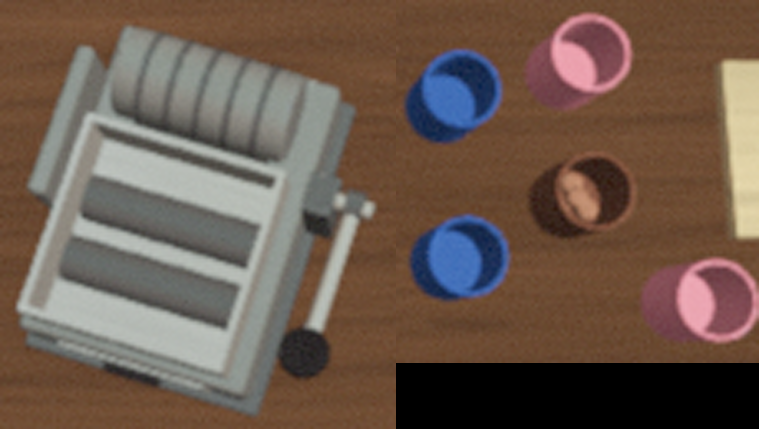

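The crop confirms the brown tumbler with lumps: its rim ellipse is centred near px (455.3,213.0), and the other cups are blue or pink. Hopper rim corners in the full image are about (247.9,150.5), (307,167.1), (292.5,235) and (226,209). The pad is at (311.8,221.5).

Run:
```python
from h import *
t=cv2.imread("pics/top0.png");s=cv2.imread("pics/scene0.png")
p=onz("top",455.3,213,.085);print("tum",p,"scene px",proj("scene",p),proj("scene",[p[0],p[1],0]))
for n,u,v in(("blue1",415.9,231.5),("pink2",492,245),("blue2",415.5,182),("pink1",454.5,171.5)):print(n,onz("top",u,v,.085))
c=[onz("top",220+a/3.3,115+b/3.3,.15) for a,b in((92,117),(287,172),(238,397),(20,308))];c=np.array(c);print(c.round(3))
print("sides",[np.linalg.norm(c[i]-c[i-1]).round(3) for i in range(4)],"ctr",c.mean(0))
d=(c[0]-c[3]+c[1]-c[2]);e=c[0]-c[1]+c[3]-c[2];print("yaw",np.arctan2(d[1],d[0]),np.arctan2(-e[0],e[1]))
# brown-dark mask centroid in scene of tumbler
for w in(0,):
  st=get_state();R=cv2.Rodrigues(np.zeros(3))[0]
  from scipy.spatial.transform import Rotation as Ro
  R=Ro.from_euler("xyz",st["ee_rot"]).as_matrix()
  print("shift to above tumbler",(R.T@(np.array([p[0],p[1],.14])-st["eef_pos"])*100).round(2))
cv2.imwrite("pics/crop2.png",cv2.resize(np.hstack([s[225:295,185:245],s[145:215,320:420]]),None,fx=5,fy=5,interpolation=cv2.INTER_CUBIC))
```

```text
tum [ 0.50162333 -0.3654921   0.085     ] scene px [207.42409535 248.85833989] [214.41064507 265.60542535]
blue1 [ 0.45217549 -0.2539151   0.085     ]
pink2 [ 0.4120798  -0.45925359  0.085     ]
blue2 [ 0.59101559 -0.26020419  0.085     ]
pink1 [ 0.61934316 -0.37144873  0.085     ]
[[0.671 0.199 0.15 ]
 [0.623 0.041 0.15 ]
 [0.442 0.081 0.15 ]
 [0.516 0.253 0.15 ]]
sides [np.float64(0.165), np.float64(0.165), np.float64(0.185), np.float64(0.187)] ctr [0.56300136 0.14344239 0.15      ]
yaw -0.2738859527928567 -0.3527171226977682
shift to above tumbler [-30.7   13.51   5.51]
```

View pics/crop2.png

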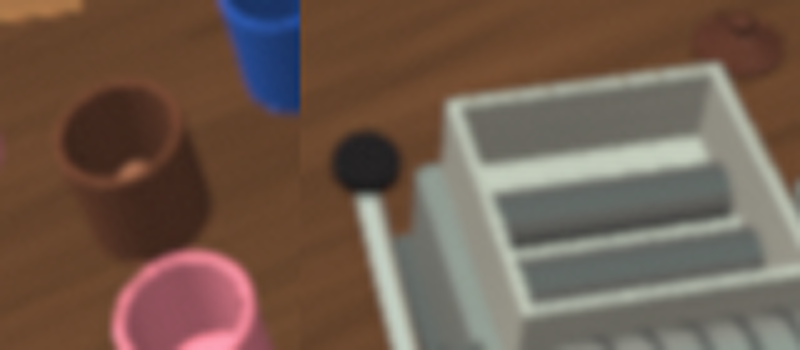

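The scene crop shows the tumbler with a lump inside: rim centre about px (209.2,251.4), against a predicted (207.4,248.9), so the two views agree to about 5 mm. Moving above it for a close check.

```bash
python3 -m creep '[[[8.7,-10,4.5,0,0,0,0.17],[8.7,-20,9,0,0,0,0.34],[8.7,-30.5,13.4,2,0,0,0.51],[8.7,-30.5,13.4,2,0,0,0.51],[8.7,-30.5,13.4,2,0,0,0.51],[8.7,-30.5,13.4,2,0,0,0.51],[8.7,-30.5,13.4,2,0,0,0.51],[8.7,-30.5,13.4,2,0,0,0.51]]]' 25
python3 - <<'E'
from h import *
print(onz("scene",209.2,251.4,.085))
s=get_state();print(np.round(s["q"],4),np.round(s["eef_pos"],4),np.round(s["ee_rot"],3))
i=grab_frame("wrist");cv2.imwrite("pics/w1.png",i);print(proj("wrist",[.5016,-.3655,.085]),cam("wrist")[3].round(3).tolist())
E
```

```text
t: 1.15
eef_pos: [0.4999, -0.3682, 0.1756]
ee_rot: [-3.142, -0.0, 3.055]
force: [-0.5, -0.4, 0.6]
width: 0.0871
gripper_force: 0.0
[ 0.51165374 -0.36384402  0.085     ]
[-3.2070e-01  2.8400e-01 -1.4240e-01  1.0000e-04 -1.1447e+00 -1.3367e+00] [ 0.4999 -0.3682  0.1756] [-3.142 -0.     3.055]
[320.69907161 193.47253842] [[0.088, 0.996, -0.0, 0.322], [0.953, -0.084, 0.292, -0.536], [0.291, -0.026, -0.956, 0.218], [0.0, 0.0, 0.0, 1.0]]
```

View pics/w1.png

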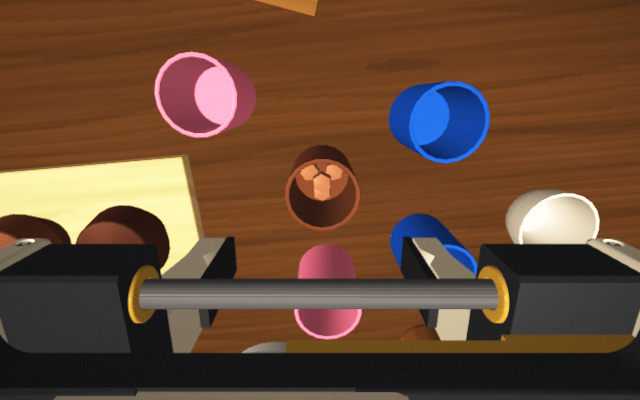

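The wrist view shows the brown tumbler with pale lumps, rim centre at px (322.5,193.5) against a predicted (320.7,193.5), so the position is confirmed (y ≈ -0.364). Descending and gripping.

```bash
python3 -m creep '[[[8.7,-0.2,0.4,3,0,0,0],[8.7,-0.2,0.4,7,0,0,0],[8.7,-0.2,0.4,11,0,0,0],[8.7,-0.2,0.4,13.4,0,0,0],[8.7,-0.2,0.4,13.4,0,0,0],[6,-0.2,0.4,13.4,0,0,0],[6,-0.2,0.4,13.4,0,0,0],[6,-0.2,0.4,13.4,0,0,0],[6,-0.2,0.4,13.4,0,0,0]]]' 20
python3 - <<'E'
from h import *
s=get_state();print(np.round(s["q"],4).tolist(),np.round(s["eef_pos"],4),np.round(s["ee_rot"],3))
E
```

```text
t: 2.33
eef_pos: [0.5036, -0.3645, 0.043]
ee_rot: [-3.14, 0.002, 3.056]
force: [-0.9, -2.1, 6.5]
width: 0.0675
gripper_force: 20.0
[-0.3124, 0.4046, -0.2992, 0.0009, -0.8647, -1.3447] [ 0.5036 -0.3645  0.043 ] [-3.140e+00  2.000e-03  3.056e+00]
```

Gripped (width 67.5 mm, 20 N). Lifting, then moving toward the free area with small tilts, so I can learn the arm's kinematics for the pour.

```bash
cat > rec.py <<'E'
from h import *
import json
s=get_state();open("log.txt","a").write(json.dumps([list(map(float,s[k])) for k in("q","eef_pos","ee_rot")])+"\n")
print("q",np.round(s["q"],3).tolist(),"w",s["width"])
E
python3 rec.py
python3 -m creep '[[[6,0,0,-4,0,0,0],[6,0,0,-10,0,0,0],[6,0,0,-15,0,0,0],[6,2,5,-16,0,0,0],[6,5,11,-16,0,0,0],[6,8,17,-16,0,0,0],[6,10,23,-16,0,0,0],[6,10,23,-16,0,0,0],[6,10,23,-16,0,0,0]]]';python3 rec.py
python3 -m creep '[[[6,0,0,0,0.15,0,0],[6,0,0,0,0.3,0,0],[6,0,0,0,0.3,0,0],[6,0,0,0,0.3,0,0]]]';python3 rec.py
python3 -m creep '[[[6,0,0,0,-0.15,0.15,0],[6,0,0,0,-0.3,0.3,0],[6,0,0,0,-0.3,0.3,0],[6,0,0,0,-0.3,0.3,0]]]';python3 rec.py
```

```text
q [-0.312, 0.405, -0.299, 0.001, -0.865, -1.345] w 0.0674787595854256
t: 3.45
eef_pos: [0.4229, -0.1253, 0.2019]
ee_rot: [3.141, 0.001, 3.058]
force: [-0.2, -0.2, -1.7]
width: 0.0674
gripper_force: 20.0
q [0.162, -0.044, -0.464, -0.0, -1.15, -1.816] w 0.06740339579753521
t: 3.95
eef_pos: [0.4231, -0.1263, 0.2013]
ee_rot: [-2.843, -0.001, 3.055]
force: [0.0, -0.5, -2.4]
width: 0.0675
gripper_force: 20.0
q [0.423, -0.041, -0.618, 0.283, -1.16, -2.216] w 0.06747089952508967
t: 4.45
eef_pos: [0.4238, -0.1282, 0.2009]
ee_rot: [-3.139, -0.296, 3.005]
force: [0.8, 0.6, -1.7]
width: 0.0674
gripper_force: 20.0
q [0.09, 0.18, -0.236, -0.063, -1.444, -1.78] w 0.06735009398710441
```

```bash
cat > fk.py <<'E'
from h import *
import json
from scipy.spatial.transform import Rotation as Ro
from scipy.optimize import least_squares
def rot(a,t):return Ro.from_rotvec(np.array({'x':[1,0,0],'y':[0,1,0],'z':[0,0,1]}[a],float)*t).as_matrix()
LO=np.array([-3.07,-1.43,-1.02,-3.03,-3.05,-3.03])+.05;HI=np.array([3.07,2.12,1.25,1.67,0,3.03])-.05
def fk(q,P,s):
    b,d,a,L1,Lx,Lz,D,c,w=P
    A=rot('z',q[0]);p=A@[a,b,d]
    p=p+A@rot('y',q[1])@[0,0,L1];B=A@rot('y',q[1]-q[2]);p=p+B@[Lx,0,Lz];wr=p
    C=B@rot('x',s[0]*q[3]);E=C@rot('y',-q[4]);p=p+E@[D,c,0]
    T=E@rot('x',s[1]*q[5]+w)@np.array([[0,0,1],[0,1,0],[-1,0,0]])  # tool z=x
    return p,T,wr
if __name__=="__main__":
    L=[json.loads(l) for l in open("log.txt")]
    L+=[[[-0.859,.359,.0115,0,-1.224,-.288],[.277,-.615,.195],[3.1401,0,-2.718]],[[-.3207,.284,-.1424,.0001,-1.1447,-1.3367],[.4999,-.3682,.1756],[-3.142,0,3.055]]]
    best=None
    for s in((1,1),(1,-1),(-1,1),(-1,-1)):
        def f(P):
            r=[]
            for q,x,e in L:
                p,T,_=fk(q,P,s);r+=list(p-x)+list((T-Ro.from_euler('xyz',e).as_matrix()).ravel()*.3)
            return r+list(np.array(P[:3])*1e-4)
        for w in(0,1.6,3.1,-1.6):
            o=least_squares(f,[-.1,.4,0,.4,.4,0,.2,0,w])
            if best is None or o.cost<best[0]:best=(o.cost,s,o.x.tolist(),np.abs(o.fun).max())
    print(best);json.dump(best[1:3],open("fk.json","w"))
E
python3 fk.py
```

```text
(np.float64(1.414023139194308e-07), (-1, -1), [-0.00025024080611156844, 0.1982160578573876, 0.00041980265337574364, 0.6012560899167891, 0.4628894474337309, 0.0004148058925956393, 0.40875105294155456, -0.19158431376539833, -1.5707573625309112], np.float64(0.0002483746335949064))
```

```bash
cat > ik.py <<'E'
from fk import *
S,P=json.load(open("fk.json"))
def ik(p,T,q0):
    f=lambda q:np.r_[(lambda a,b,c:np.r_[a-p,(b-T).ravel()*.3])(*fk(q,P,S)),0.0005*(np.array(q)-q0)]
    o=least_squares(f,np.clip(q0,LO+.01,HI-.01),bounds=(LO,HI),max_nfev=60);a,b,c=fk(o.x,P,S)
    return o.x,np.linalg.norm(a-p)+.1*np.abs(b-T).max()
def pose(ctr,psi,dl,roll,off=.0188):
    """ctr grasp pt; tool z heading psi, dl below horizontal; roll 0: tool y horizontal, tool x up side"""
    z=np.array([np.cos(psi)*np.cos(dl),np.sin(psi)*np.cos(dl),-np.sin(dl)]);y=np.array([-np.sin(psi),np.cos(psi),0]);x=np.cross(y,z)
    T=np.c_[x,y,z]@rot('z',roll);return np.array(ctr)+off*z,T
def starts(n=25,seed=0):
    r=np.random.default_rng(seed);return [r.uniform(LO,HI) for _ in range(n)]
E
cat > srch.py <<'E'
from ik import *
H=np.array([.565,.14])
st=starts(14)
for X,Y in((.42,-.12),(.36,-.05),):
  for psi in np.radians([-90,-60,-30,0,30,60,90]):
    for dl in np.radians([25,40]):
      for flip in(0,np.pi):
        p,T=pose([X,Y,.05],psi,dl,flip);sol=[]
        for q0 in st:
            q,e=ik(p,T,q0)
            if e<.003 and q[3]<=1.62 and not any(np.abs(q-k).max()<.1 for k in sol):sol.append(q)
        for q in sol:
            w=fk(q,P,S)[2];print(X,Y,"psi%d dl%d f%d"%(np.degrees(psi),np.degrees(dl),flip>0),q.round(2).tolist(),"J5c",w.round(2).tolist())
E
time python3 srch.py
```

```text
0.42 -0.12 psi0 dl40 f0 [-0.9, 0.14, -0.87, -1.68, -0.65, 0.81] J5c [0.21, -0.26, 0.4]
0.42 -0.12 psi0 dl40 f1 [-0.9, 0.14, -0.87, -1.68, -0.65, -2.33] J5c [0.21, -0.26, 0.4]
0.42 -0.12 psi29 dl25 f0 [-1.08, 0.54, -0.64, -1.36, -1.18, 1.14] J5c [0.23, -0.43, 0.29]
0.42 -0.12 psi29 dl25 f1 [-1.08, 0.54, -0.64, -1.36, -1.18, -2.0] J5c [0.23, -0.43, 0.29]
0.42 -0.12 psi29 dl40 f0 [-0.83, 0.28, -0.63, -1.23, -0.91, 0.71] J5c [0.3, -0.33, 0.41]
0.42 -0.12 psi29 dl40 f1 [-0.83, 0.28, -0.63, -1.23, -0.91, -2.43] J5c [0.3, -0.33, 0.41]
0.42 -0.12 psi59 dl25 f0 [-0.86, 0.62, -0.34, -1.05, -1.4, 0.98] J5c [0.4, -0.47, 0.31]
0.42 -0.12 psi59 dl25 f1 [-0.86, 0.62, -0.34, -1.05, -1.4, -2.16] J5c [0.4, -0.47, 0.31]
0.42 -0.12 psi59 dl40 f0 [-0.71, 0.43, -0.39, -0.95, -1.19, 0.76] J5c [0.43, -0.37, 0.41]
0.42 -0.12 psi59 dl40 f1 [-0.71, 0.43, -0.39, -0.95, -1.19, -2.38] J5c [0.43, -0.37, 0.41]
0.42 -0.12 psi90 dl25 f0 [-0.64, 0.73, -0.08, -0.82, -1.64, 0.98] J5c [0.58, -0.43, 0.31]
0.42 -0.12 psi90 dl25 f1 [-0.64, 0.73, -0.08, -0.82, -1.64, -2.16] J5c [0.58, -0.43, 0.31]
0.42 -0.12 psi90 dl40 f0 [-
[... 744 characters left out ...]
 1.11] J5c [0.35, -0.41, 0.29]
0.36 -0.05 psi59 dl25 f1 [-0.86, 0.57, -0.52, -1.07, -1.33, -2.03] J5c [0.35, -0.41, 0.29]
0.36 -0.05 psi59 dl40 f0 [-0.69, 0.34, -0.57, -0.99, -1.12, 0.84] J5c [0.38, -0.31, 0.4]
0.36 -0.05 psi59 dl40 f1 [-0.69, 0.34, -0.57, -0.99, -1.12, -2.3] J5c [0.38, -0.31, 0.4]
0.36 -0.05 psi90 dl25 f0 [-0.6, 0.66, -0.28, -0.84, -1.53, 1.07] J5c [0.53, -0.36, 0.3]
0.36 -0.05 psi90 dl25 f1 [-0.6, 0.66, -0.28, -0.84, -1.53, -2.08] J5c [0.53, -0.36, 0.3]
0.36 -0.05 psi90 dl40 f0 [-0.49, 0.47, -0.37, -0.77, -1.33, 0.92] J5c [0.51, -0.27, 0.39]
0.36 -0.05 psi90 dl40 f1 [-0.49, 0.47, -0.37, -0.77, -1.33, -2.22] J5c [0.51, -0.27, 0.39]
real	0m32.308s
user	0m32.543s
sys	0m0.158s
```

```bash
cat > s2.py <<'E'
from ik import *
H=np.array([.568,.141])
C=np.array([.40,-.09,.05])
for f in(0,np.pi):
  for psi in np.radians([40,55]):
    p,T=pose(C,psi,np.radians(28),f)
    q,e=min((ik(p,T,q0) for q0 in [np.array([-.95,.5,-.55,-1.2,-1.2,1.1 if f==0 else -2])]),key=lambda a:a[1]);print("PLACE f%d psi%d"%(f>0,np.degrees(psi)),q.round(2).tolist(),round(e,4))
    for psi2 in np.radians([40,60,80]):
      for dd in np.radians([12,25]):
       for s in(1,-1):
        qq=q.copy();bad=0;J=[]
        for k in range(0,15):
            p,T=pose([0,0,0],psi2,dd,f+s*k*np.radians(10));
            T0=pose([0,0,0],psi2,dd,0)[1]; zc=np.array([0,0,1.]); # cup axis in tool frame at grasp
            a=pose([0,0,0],psi,np.radians(28),f)[1].T@zc; u=T@a
            uh=u[:2]
            g=np.r_[H-.055*uh,.25]
            p=g+.0188*T[:,2];q2,e=ik(p,T,qq);bad=max(bad,e);J.append(np.abs(q2-qq).max());qq=q2
        print("  psi2 %d dd%d s%d"%(np.degrees(psi2),np.degrees(dd),s),"err",round(bad,4),"maxstep",round(max(J[1:]),2),qq.round(2).tolist(),"u",u.round(2),"J5c",fk(qq,P,S)[2].round(2))
E
python3 s2.py
```

```text
PLACE f0 psi40 [-0.98, 0.49, -0.61, -1.25, -1.18, 1.06] 0.0
  psi2 40 dd12 s1 err 0.0 maxstep 0.18 [-0.36, 0.16, -0.64, -1.8, -1.06, -1.64] u [-0.09 -0.82 -0.56] J5c [ 0.39 -0.15  0.46]
  psi2 40 dd12 s-1 err 0.0235 maxstep 0.18 [-0.36, 0.13, -0.48, -1.64, -1.01, 2.98] u [-0.82  0.05 -0.56] J5c [ 0.43 -0.16  0.53]
  psi2 40 dd25 s1 err 0.0 maxstep 0.18 [-0.06, -0.02, -0.51, -1.47, -0.67, -2.2] u [-0.18 -0.89 -0.41] J5c [ 0.4  -0.02  0.58]
  psi2 40 dd25 s-1 err 0.0 maxstep 0.18 [-0.16, 0.06, -0.43, -1.43, -0.77, 2.71] u [-0.91 -0.02 -0.41] J5c [ 0.44 -0.07  0.58]
  psi2 59 dd12 s1 err 0.0 maxstep 0.18 [-0.35, 0.28, -0.43, -1.52, -1.31, -1.76] u [ 0.19 -0.8  -0.56] J5c [ 0.49 -0.18  0.48]
  psi2 59 dd12 s-1 err 0.0135 maxstep 0.18 [-0.35, 0.32, -0.28, -1.46, -1.3, 2.98] u [-0.79 -0.24 -0.56] J5c [ 0.54 -0.19  0.51]
  psi2 59 dd25 s1 err 0.0 maxstep 0.18 [-0.17, 0.12, -0.36, -1.31, -1.07, -2.1] u [ 0.14 -0.9  -0.41] J5c [ 0.48 -0.08  0.58]
  psi2 59 dd25 s-1 err 0.0 maxstep 0.17 [-0.21, 0.21, -0.25, -1.29, -1.11, 2.77] u [-0.85 -0.33 -0.41] J5c [ 0.53 -0.11  0.58]
  psi2 80 dd12 s1 err
[... 4574 characters left out ...]
-1.69, -2.98] u [ 0.14 -0.9  -0.41] J5c [ 0.22 -0.15 -0.02]
  psi2 59 dd25 s-1 err 0.0 maxstep 0.17 [-0.21, 0.21, -0.25, -1.29, -1.11, -0.37] u [-0.85 -0.33 -0.41] J5c [ 0.53 -0.11  0.58]
  psi2 80 dd12 s1 err 0.2723 maxstep 0.17 [-0.51, 1.4, -0.97, -1.66, -1.7, -2.98] u [ 0.45 -0.69 -0.56] J5c [ 0.23 -0.13 -0.02]
  psi2 80 dd12 s-1 err 0.0 maxstep 0.18 [-0.29, 0.48, -0.07, -1.33, -1.56, -0.14] u [-0.66 -0.49 -0.56] J5c [ 0.64 -0.19  0.49]
  psi2 80 dd25 s1 err 0.2841 maxstep 0.17 [-0.57, 1.28, -0.97, -1.74, -1.54, -2.98] u [ 0.44 -0.8  -0.41] J5c [ 0.24 -0.15  0.01]
  psi2 80 dd25 s-1 err 0.0 maxstep 0.18 [-0.18, 0.36, -0.05, -1.17, -1.4, -0.32] u [-0.68 -0.6  -0.41] J5c [ 0.63 -0.11  0.58]
```

```bash
cat > rel.py <<'E'
from ik import *
def cur():
    s=get_state();return np.array(s["eef_pos"]),Ro.from_euler('xyz',s["ee_rot"]).as_matrix(),np.array(s["q"])
def rel(p,T,p0,R0):
    return np.r_[R0.T@(np.array(p)-p0)*100,Ro.from_matrix(R0.T@T).as_rotvec()].round(2).tolist()
E
python3 - <<'E'
from rel import *
p0,R0,q0=cur()
V=Ro.from_euler('xyz',[np.pi,0,3.056]).as_matrix()
for z in(.2,.055,.0435):print("V",z,rel([.40,-.09,z],V,p0,R0))
# after release at z=.2: joint path to pregrasp
pv=np.array([.40,-.09,.22]);qv,e=ik(pv,V,q0);print(qv.round(2),e)
C=np.array([.40,-.09,.05])
p,T=pose(C,np.radians(40),np.radians(28),np.pi);pp=p-.14*T[:,2]
qg,e=ik(p,T,np.array([-.98,.49,-.61,-1.25,-1.18,-2.08]));qp,e2=ik(pp,T,qg);print("pre",qp.round(2),e,e2,pp)
for k in np.linspace(0,1,9):
    a,b,c=fk(qv+k*(qp-qv),P,S);print(rel(a,b,pv,V),a.round(3),c.round(2))
E
```

```text
V 0.2 [2.73, 3.46, 0.92, 0.0, -0.3, -0.05]
V 0.055 [-1.5, 3.5, 14.79, 0.0, -0.3, -0.05]
V 0.0435 [-1.84, 3.5, 15.89, 0.0, -0.3, -0.05]
[ 0.27 -0.12 -0.49 -0.   -1.2  -1.92] 5.547461645729872e-07
pre [-1.2   0.36 -0.53 -1.01 -1.39 -2.22] 6.243959245981112e-09 3.6895418194336336e-07 [ 0.3180231  -0.15878679  0.10689995]
[-0.0, -0.0, -0.0, -0.0, 0.0, -0.0] [ 0.4  -0.09  0.22] [0.35 0.09 0.63]
[4.57, -2.72, 4.21, -0.09, 0.12, 0.27] [ 0.352 -0.113  0.178] [0.39 0.03 0.6 ]
[8.73, -3.81, 7.54, -0.19, 0.22, 0.54] [ 0.31  -0.121  0.145] [ 0.41 -0.04  0.58]
[11.87, -3.65, 9.99, -0.32, 0.31, 0.81] [ 0.279 -0.116  0.12 ] [ 0.41 -0.12  0.55]
[13.58, -2.85, 11.59, -0.46, 0.39, 1.08] [ 0.262 -0.107  0.104] [ 0.4  -0.2   0.52]
[13.69, -2.14, 12.41, -0.62, 0.45, 1.35] [ 0.262 -0.1    0.096] [ 0.37 -0.28  0.49]
[12.38, -2.28, 12.56, -0.8, 0.49, 1.6] [ 0.275 -0.102  0.094] [ 0.32 -0.36  0.46]
[10.1, -3.94, 12.14, -1.01, 0.52, 1.85] [ 0.296 -0.121  0.099] [ 0.26 -0.42  0.43]
[7.58, -7.55, 11.31, -1.25, 0.52, 2.07] [ 0.318 -0.159  0.107] [ 0.18 -0.47  0.4 ]
```

```bash
python3 -m creep '[[[6,1,1.5,0.5,0,-0.15,-0.02],[6,2.7,3.5,0.9,0,-0.3,-0.05],[6,0.5,3.5,8,0,-0.3,-0.05],[6,-1.2,3.5,13.5,0,-0.3,-0.05],[6,-1.5,3.5,14.8,0,-0.3,-0.05],[6,-1.8,3.5,15.7,0,-0.3,-0.05],[6,-1.85,3.5,15.9,0,-0.3,-0.05],[6,-1.85,3.5,15.9,0,-0.3,-0.05],[8.7,-1.85,3.5,15.9,0,-0.3,-0.05],[8.7,-1.85,3.5,15.9,0,-0.3,-0.05],[8.7,-1.85,3.5,15.9,0,-0.3,-0.05],[8.7,-1.85,3.5,15.9,0,-0.3,-0.05]]]'
python3 - <<'E'
from rel import *
p0,R0,q0=cur();print(p0,q0.round(2))
C=np.array([.40,-.09,.05]);C[:2]=p0[:2];np.save("C.npy",C)
E
```

```text
t: 5.95
eef_pos: [0.3992, -0.0883, 0.0441]
ee_rot: [3.139, 0.005, 3.06]
force: [-0.1, -0.6, 1.0]
width: 0.0866
gripper_force: 0.0
[ 0.39920822 -0.08834887  0.04413621] [ 0.27  0.08 -0.76 -0.   -0.73 -1.92]
```

```bash
python3 -m creep '[[[8.7,0,0,-6,0,0,0],[8.7,0,0,-12,0,0,0],[8.7,0,0,-17,0,0,0],[8.7,4,-2.5,-15,-0.09,0.12,0.27],[8.7,7,-3.5,-14,-0.14,0.17,0.4],[8.7,8.7,-3.8,-13,-0.19,0.22,0.54],[8.7,10,-3.7,-12,-0.25,0.27,0.68],[8.7,11,-3.6,-11,-0.32,0.31,0.81],[8.7,11.5,-3.2,-10,-0.39,0.35,0.95],[8.7,12,-2.9,-9,-0.46,0.39,1.08],[8.7,12,-2.5,-8,-0.54,0.42,1.21],[8.7,12,-2.1,-7.5,-0.62,0.45,1.35],[8.7,12,-2.2,-7,-0.71,0.47,1.48],[8.7,12,-2.3,-6.5,-0.8,0.49,1.6],[8.7,11,-3,-6,-0.9,0.51,1.73],[8.7,10,-4,-6,-1.01,0.52,1.85],[8.7,9,-5.5,-6,-1.13,0.52,1.96],[8.7,7.6,-7.5,-6.2,-1.25,0.52,2.07],[8.7,7.6,-7.5,-6.2,-1.25,0.52,2.07],[8.7,7.6,-7.5,-6.2,-1.25,0.52,2.07]]]'
python3 - <<'E'
from rel import *
p0,R0,q0=cur();print(p0.round(3),q0.round(2))
C=np.load("C.npy")
p,T=pose(C,np.radians(40),np.radians(28),np.pi)
for d in(.14,.1,.05,0):print(d,rel(p-d*T[:,2],T,p0,R0))
cv2.imwrite("pics/w2.png",grab_frame("wrist"));c=cam("wrist");print("rim px",proj("wrist",[C[0],C[1],.085],c),proj("wrist",[C[0],C[1],0],c))
E
```

```text
t: 8.45
eef_pos: [0.3167, -0.1571, 0.1054]
ee_rot: [3.139, -1.091, 0.71]
force: [0.3, 0.8, 0.0]
width: 0.0871
gripper_force: 0.0
[ 0.317 -0.157  0.105] [-1.21  0.38 -0.52 -1.01 -1.39 -2.21]
0.14 [0.15, 0.04, -0.04, -0.01, -0.01, 0.01]
0.1 [0.11, 0.07, 3.96, -0.01, -0.01, 0.01]
0.05 [0.07, 0.1, 8.96, -0.01, -0.01, 0.01]
0 [0.02, 0.14, 13.96, -0.01, -0.01, 0.01]
rim px [321.82714107 152.01407614] [321.11293214 216.16891278]
```

View pics/w2.png

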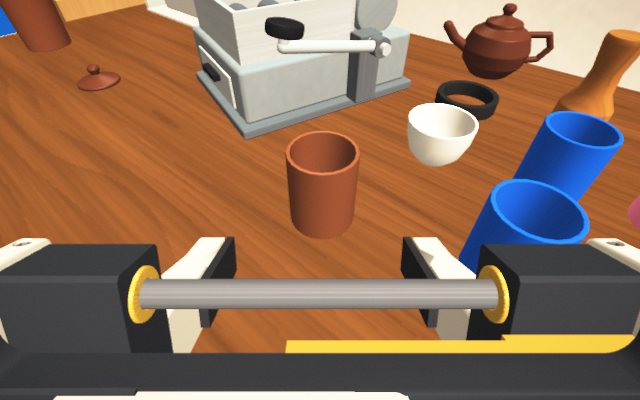

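The tumbler stands upright with its rim at px (322,152), as predicted, and the blue cup at (540,210) is clear of the path. Advancing and gripping from the side.

```bash
python3 -m creep '[[[8.7,0.1,0.05,4,-0.01,-0.01,0.01],[8.7,0.05,0.1,9,-0.01,-0.01,0.01],[8.7,0,0.14,12,-0.01,-0.01,0.01],[8.7,0,0.14,13.9,-0.01,-0.01,0.01],[8.7,0,0.14,13.9,-0.01,-0.01,0.01],[6,0,0.14,13.9,-0.01,-0.01,0.01],[6,0,0.14,13.9,-0.01,-0.01,0.01],[6,0,0.14,13.9,-0.01,-0.01,0.01],[6,0,0.14,13.9,-0.01,-0.01,0.01]]]' 25
python3 - <<'E'
from rel import *
p0,R0,q0=cur();np.savez("grasp.npz",p=p0,R=R0,q=q0);print(q0.round(2))
a=R0.T@[0,0,1.]; H=np.array([.568,.141]);q=q0
p=p0+[0,0,.19];print("lift",rel(p,R0,p0,R0));q,e=ik(p,R0,q);print(e)
for k in range(0,17):
    T=pose([0,0,0],np.radians(40),np.radians(28-16*min(1,k/6)),np.pi-k*np.radians(10))[1];u=T@a
    g=np.r_[H-.06*u[:2],.25];p=g+.0188*T[:,2];q,e=ik(p,T,q)
    if k==0:pk,Tk=p,T;print("to hopper",rel(p,T,p0,R0))
    print(k,round(e,4),rel(p,T,pk,Tk),"u",u.round(2),q.round(2).tolist() if k%4==0 else"")
E
```

```text
t: 9.62
eef_pos: [0.412, -0.0788, 0.0417]
ee_rot: [-3.135, -1.082, 0.685]
force: [1.2, -1.4, 2.1]
width: 0.0618
gripper_force: 21.7
[-0.98  0.49 -0.61 -1.25 -1.18 -2.08]
lift [16.78, -0.06, -8.92, 0.0, 0.0, 0.0]
9.480478897214741e-07
to hopper [30.59, -7.05, 15.1, 0.0, -0.0, -0.01]
0 0.0027 [0.0, 0.0, 0.0, 0.0, 0.0, 0.0] u [-0.  0.  1.] [-0.12, -0.04, -0.49, -1.34, -0.73, -2.98]
1 0.0 [0.24, 0.92, 0.28, -0.0, 0.05, -0.17] u [-0.14  0.09  0.99] 
2 0.0 [0.5, 1.81, 0.6, -0.02, 0.09, -0.35] u [-0.28  0.16  0.95] 
3 0.0 [0.77, 2.65, 0.94, -0.04, 0.14, -0.52] u [-0.42  0.22  0.88] 
4 0.0 [1.04, 3.4, 1.28, -0.06, 0.18, -0.7] u [-0.56  0.28  0.78] [-0.37, 0.13, -0.51, -1.61, -0.99, -1.87]
5 0.0 [1.31, 4.05, 1.6, -0.1, 0.22, -0.87] u [-0.67  0.32  0.67] 
6 0.0 [1.55, 4.58, 1.88, -0.15, 0.25, -1.04] u [-0.77  0.35  0.53] 
7 0.0 [1.64, 4.97, 2.03, -0.17, 0.24, -1.21] u [-0.84  0.38  0.39] 
8 0.0 [1.72, 5.2, 2.19, -0.19, 0.23, -1.39] u [-0.89  0.39  0.24] [-0.44, 0.23, -0.51, -1.71, -1.11, -1.02]
9 0.0 [1.81, 5.28, 2.36, -0.22, 0.22, -1.56] u [-0.92  0.38  0.09] 
10 0.0 [1.9, 5.2, 2.53, -0.24, 0.2, -1.73] u [-0.94  0.35 -0.06] 
11 0.0 [1.99, 4.95, 2.7, -0.27, 0.19, -1.91] u [-0.93  0.3  -0.2 ] 
12 0.0 [2.07, 4.56, 2.85, -0.29, 0.17, -2.08] u [-0.91  0.23 -0.34] [-0.42, 0.23, -0.51, -1.72, -1.1, -0.31]
13 0.0 [2.15, 4.03, 2.99, -0.32, 0.15, -2.25] u [-0.88  0.15 -0.46] 
14 0.0 [2.21, 3.37, 3.11, -0.34, 0.12, -2.42] u [-0.82  0.05 -0.57] 
15 0.0 [2.26, 2.61, 3.2, -0.36, 0.1, -2.6] u [-0.76 -0.06 -0.65] 
16 0.0 [2.3, 1.78, 3.28, -0.39, 0.07, -2.77] u [-0.68 -0.18 -0.72] [-0.39, 0.21, -0.56, -1.75, -1.08, 0.41]
```

The width reads 61.8 mm instead of 67, so I want to check this grip.

Run:
```python
from rel import *
s=get_state();print(s["width"],s["gripper_force"])
a=grab_frame("wrist");b=grab_frame("top")
u=proj("top",[.40,-.09,.05]).astype(int);print(u)
b=cv2.resize(b[u[1]-50:u[1]+50,u[0]-40:u[0]+40],(320,400),interpolation=cv2.INTER_CUBIC)
cv2.imwrite("pics/g1.png",np.hstack([a[:,100:540],b]));print(proj("top",[.3992,-.0883,.085]),proj("wrist",[.3992,-.0883,.085]))
```

```text
0.061795748151715194 21.7238592565991
[355 251]
[356.18810381 251.86801374] [320.10606205 199.40308688]
```

View pics/g1.png

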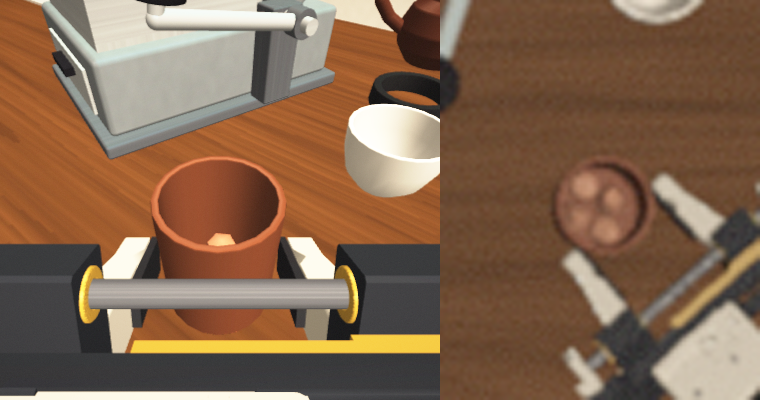

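Run:
```python
from rel import *
p,R,q=cur();print(p,Ro.from_matrix(R).as_euler('xyz'))
for d in(0,-.0188,-.04):
  for s in(-.031,0,.031):
    w=p+R@[0,s,d];print(d,s,"top crop",((proj("top",w)-[315,201])*4+[440,0]).round(),"wrist crop",(proj("wrist",w)-[100,0]).round())
```

```text
[ 0.41203994 -0.07871299  0.04166716] [-3.13493113 -1.08237556  0.68560131]
0 -0.031 top crop [553. 216.] wrist crop [171. 230.]
0 0 top crop [586. 187.] wrist crop [221. 230.]
0 0.031 top crop [619. 159.] wrist crop [271. 230.]
-0.0188 -0.031 top crop [569. 234.] wrist crop [166. 243.]
-0.0188 0 top crop [602. 205.] wrist crop [222. 243.]
-0.0188 0.031 top crop [635. 176.] wrist crop [277. 243.]
-0.04 -0.031 top crop [588. 254.] wrist crop [160. 261.]
-0.04 0 top crop [621. 225.] wrist crop [222. 261.]
-0.04 0.031 top crop [655. 196.] wrist crop [284. 261.]
```

The tumbler is centred at the grasp point: rim at crop (603,207) against the grasp point's projection (602,205). 61.9 mm fits an eight-sided collision shape held across its flats, so the grip is sound. All four lumps are inside. Working out the transfer and pour rows.

```bash
cat > pour.py <<'E'
from rel import *
G=np.load("grasp.npz");a=G["R"].T@[0,0,1.];H=np.array([.568,.147])
def kp(k):
    T=pose([0,0,0],np.radians(40),np.radians(28-16*min(1,k/6)),np.pi-k*np.radians(10))[1];u=T@a
    return np.r_[H-.06*u[:2],.25]+.0188*T[:,2],T
E
python3 - <<'E'
from pour import *
p0,R0,q=cur();pl=p0+[0,0,.19];q,_=ik(pl,R0,q)
p3,T3=kp(3)
sl=Ro.from_rotvec(Ro.from_matrix(R0.T@T3).as_rotvec())
for f in np.linspace(0,1,7):
    p=pl+f*(p3-pl);T=R0@Ro.from_rotvec(f*sl.as_rotvec()).as_matrix();q,e=ik(p,T,q);print(rel(p,T,p0,R0),round(e,4),q.round(2).tolist())
for k in range(4,18):
    p,T=kp(k);q,e=ik(p,T,q);print(k,rel(p,T,p3,T3),round(e,4))
E
```

```text
[16.78, -0.06, -8.92, 0.0, 0.0, 0.0] 0.0 [-0.91, 0.01, -0.5, -1.12, -1.37, -2.67]
[19.24, -0.86, -4.7, -0.01, 0.02, -0.09] 0.0 [-0.81, -0.01, -0.53, -1.19, -1.29, -2.61]
[21.7, -1.66, -0.48, -0.01, 0.05, -0.18] 0.0 [-0.7, -0.02, -0.54, -1.26, -1.2, -2.54]
[24.16, -2.46, 3.73, -0.02, 0.07, -0.26] 0.0 [-0.59, -0.01, -0.55, -1.33, -1.12, -2.46]
[26.63, -3.26, 7.95, -0.02, 0.09, -0.35] 0.0 [-0.49, 0.01, -0.54, -1.4, -1.04, -2.37]
[29.09, -4.06, 12.17, -0.03, 0.11, -0.44] 0.0 [-0.39, 0.04, -0.53, -1.48, -0.97, -2.26]
[31.55, -4.86, 16.38, -0.03, 0.14, -0.53] 0.0 [-0.31, 0.08, -0.5, -1.56, -0.92, -2.14]
4 [-0.18, 0.77, 0.38, -0.03, 0.04, -0.17] 0.0
5 [-0.32, 1.44, 0.73, -0.06, 0.07, -0.35] 0.0
6 [-0.41, 2.0, 1.04, -0.1, 0.1, -0.52] 0.0
7 [-0.55, 2.36, 1.2, -0.11, 0.09, -0.7] 0.0
8 [-0.61, 2.6, 1.38, -0.12, 0.08, -0.87] 0.0
9 [-0.59, 2.7, 1.56, -0.13, 0.07, -1.05] 0.0
10 [-0.49, 2.66, 1.74, -0.13, 0.06, -1.22] 0.0
11 [-0.32, 2.48, 1.91, -0.14, 0.05, -1.39] 0.0
12 [-0.07, 2.17, 2.08, -0.15, 0.04, -1.57] 0.0
13 [0.24, 1.73, 2.22, -0.16, 0.03, -1.74] 0.0
14 [0.61, 1.19, 2.35, -0.16, 0.01, -1.92] 0.0
15 [1.02, 0.55, 2.45, -0.17, 0.0, -2.09] 0.0
16 [1.47, -0.16, 2.53, -0.17, -0.02, -2.26] 0.0
17 [1.93, -0.92, 2.58, -0.18, -0.03, -2.44] 0.0
```

```bash
python3 -m creep '[[[5,4,0,-2,0,0,0],[5,8,0,-4.2,0,0,0],[5,12.5,0,-6.6,0,0,0],[5,16.8,0,-8.9,0,0,0],[5,19.2,-0.9,-4.7,-0.01,0.02,-0.09],[5,21.7,-1.7,-0.5,-0.01,0.05,-0.18],[5,24.2,-2.5,3.7,-0.02,0.07,-0.26],[5,26.6,-3.3,8,-0.02,0.09,-0.35],[5,29.1,-4.1,12.2,-0.03,0.11,-0.44],[5,31.5,-4.9,16.4,-0.03,0.14,-0.53],[5,31.5,-4.9,16.4,-0.03,0.14,-0.53],[5,31.5,-4.9,16.4,-0.03,0.14,-0.53]]]' 25
python3 - <<'E'
from pour import *
p0,R0,q=cur();p,T=kp(3);print(rel(p,T,p0,R0),q.round(2),get_state()["width"])
a=grab_frame("top");cv2.imwrite("pics/p1.png",cv2.resize(a[120:250,210:370],(640,520),interpolation=cv2.INTER_CUBIC))
E
```

```text
t: 11.22
eef_pos: [0.6056, 0.1458, 0.2421]
ee_rot: [2.2, -0.952, 1.738]
force: [-1.6, -0.8, -0.8]
width: 0.0504
gripper_force: 0.0
[0.05, 0.22, -0.01, -0.0, -0.0, 0.0] [-0.31  0.08 -0.51 -1.56 -0.92 -2.14] 0.05041836228971384
```

View pics/p1.png

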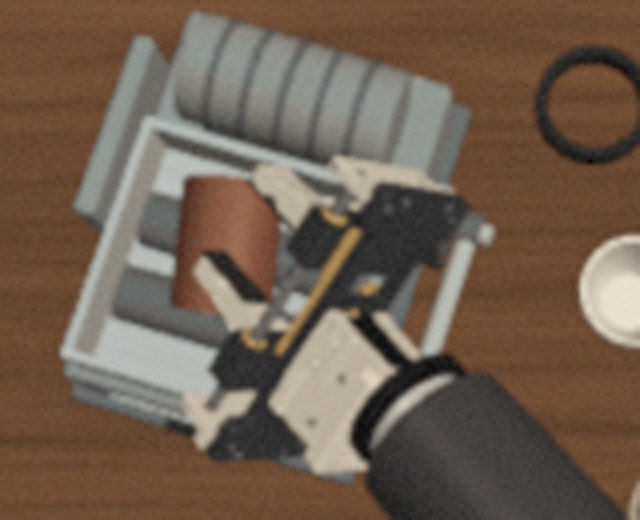

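The fingers were commanded to 5 cm and squeezed past the tumbler. It now lies on its side in the hopper (crop rectangle (185,180)-(275,305), axis along the crusher's x). Recovery: raise the tool, look from above, then grip the tumbler there.

Run:
```python
from rel import *
p0,R0,q0=cur()
for f in(0,np.pi):
    p,T=pose([.55,.15,.33],-.29,np.radians(72),f)
    for s6 in(-2,1,):
        q,e=ik(p,T,np.array([.5,.3,-.3,0,-1.2,s6]));print(f,q.round(2),round(e,4))
        if e<.002 and f==0:best=q
p1=p0+[-.03,-.02,.1];q1,e=ik(p1,R0,q0);print("up",rel(p1,R0,p0,R0),e)
for k in np.linspace(0,1,9):
    a,b,c=fk(q1+k*(best-q1),P,S);print(rel(a,b,p0,R0),a.round(3))
```

```text
0 [ 0.8  -0.04 -0.37  0.31 -1.1  -2.78] 0.0
0 [ 1.01 -0.11 -0.67  0.59 -0.98  2.98] 0.0674
3.141592653589793 [ 0.8  -0.04 -0.37  0.31 -1.1   0.36] 0.0
3.141592653589793 [ 0.8  -0.04 -0.37  0.31 -1.1   0.36] 0.0
up [7.29, 3.73, -6.78, 0.0, 0.0, 0.0] 7.684825293191905e-07
[7.29, 3.73, -6.78, -0.0, 0.0, -0.0] [0.576 0.125 0.342]
[4.93, -3.26, -6.89, 0.22, -0.06, -0.14] [0.529 0.15  0.291]
[2.28, -8.15, -8.09, 0.43, -0.12, -0.3] [0.489 0.154 0.25 ]
[-0.25, -10.72, -9.68, 0.61, -0.19, -0.48] [0.463 0.144 0.223]
[-2.16, -11.06, -10.97, 0.77, -0.25, -0.67] [0.453 0.127 0.21 ]
[-2.91, -9.51, -11.42, 0.91, -0.32, -0.88] [0.461 0.112 0.213]
[-1.99, -6.69, -10.71, 1.01, -0.39, -1.11] [0.485 0.106 0.231]
[1.01, -3.36, -8.77, 1.07, -0.46, -1.35] [0.519 0.116 0.265]
[6.33, -0.35, -5.8, 1.09, -0.52, -1.61] [0.556 0.148 0.312]
```

```bash
python3 -m creep '[[[5,4,2,-3.5,0,0,0],[5,7.3,3.7,-6.8,0,0,0],[8.7,7.3,3,-6.8,0.11,-0.03,-0.08],[8.7,7.3,2.5,-6.8,0.22,-0.06,-0.14],[8.7,7.3,2,-6.8,0.33,-0.09,-0.22],[8.7,7.3,1.5,-6.8,0.43,-0.12,-0.3],[8.7,7.3,1,-6.8,0.61,-0.19,-0.48],[8.7,7,0.5,-6.5,0.77,-0.25,-0.67],[8.7,7,0,-6.5,0.91,-0.32,-0.88],[8.7,6.5,-0.3,-6,1.01,-0.39,-1.11],[8.7,6.3,-0.3,-5.8,1.07,-0.46,-1.35],[8.7,6.3,-0.3,-5.8,1.09,-0.52,-1.61],[8.7,6.3,-0.3,-5.8,1.09,-0.52,-1.61],[8.7,6.3,-0.3,-5.8,1.09,-0.52,-1.61]]]'
python3 - <<'E'
from rel import *
p0,R0,q0=cur();print(q0.round(2),p0)
a=grab_frame("wrist");b=grab_frame("scene");cv2.imwrite("pics/b_scene.png",b)
cv2.imwrite("pics/p2.png",np.vstack([a[:,:],cv2.resize(b[140:240,310:470],(640,400),interpolation=cv2.INTER_CUBIC)])[:,:] if 0 else np.hstack([a[0:400,80:560],cv2.resize(b[145:245,330:410],(320,400),interpolation=cv2.INTER_CUBIC)]))
E
```

```text
t: 13.02
eef_pos: [0.5568, 0.1472, 0.3133]
ee_rot: [3.118, 0.299, 2.824]
force: [0.1, -0.0, 0.2]
width: 0.0867
gripper_force: 0.0
[ 0.78 -0.03 -0.36  0.29 -1.1  -2.78] [0.55679323 0.14717847 0.31334207]
```

View pics/p2.png

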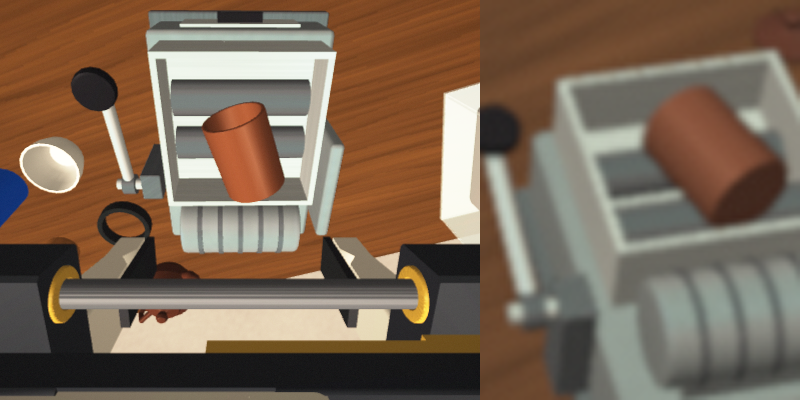

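The wrist view shows the tumbler lying on the rollers, mouth toward the robot: rim centre px (316,116), base end about (338,186). Its base is at the far wall, and no lumps are visible in the tray. In the scene view its base disc is at px (397,192).

Run:
```python
from rel import *
for z in(.13,.15,.17):print(z,"mouth",onz("wrist",316,116,z).round(3),"base(wrist)",onz("wrist",338,186,z).round(3),"base(scene)",onz("scene",397,192,z).round(3))
# wrist outline of orange cup
a=cv2.imread("pics/p2.png")[60:230,130:330];h=cv2.cvtColor(a,cv2.COLOR_BGR2HSV)
m=((h[...,0]<13)&(h[...,1]>120)&(h[...,2]>70)).astype(np.uint8);m=cv2.morphologyEx(m,cv2.MORPH_OPEN,np.ones((5,5)));k,l,st,ce=cv2.connectedComponentsWithStats(m)
j=1+np.argmin([np.hypot(*(c-[115,92])) for c in ce[1:]]);r=cv2.minAreaRect(np.argwhere(l==j)[:,::-1].astype(np.float32));print(st[j],r[0][0]+130+80,r[0][1]+60,r[1:])
bx=cv2.boxPoints(r)+[210,60];print(bx.round(1).tolist());
for pt in bx:print(onz("wrist",*pt,.15).round(3))
# hopper rim corners in wrist (crop->+80): estimated
for u,v in((148,52),(336,52),(316,204),(166,206)):print("rim",onz("wrist",u+80,v,.15).round(3))
```

```text
0.13 mouth [0.549 0.151 0.13 ] base(wrist) [0.641 0.15  0.13 ] base(scene) [0.611 0.167 0.13 ]
0.15 mouth [0.542 0.153 0.15 ] base(wrist) [0.628 0.152 0.15 ] base(scene) [0.624 0.153 0.15 ]
0.17 mouth [0.535 0.155 0.17 ] base(wrist) [0.616 0.154 0.17 ] base(scene) [0.638 0.139 0.17 ]
[  75   43   79  100 5671] 324.70001220703125 153.09999084472656 ((98.03060150146484, 65.14291381835938), 71.56504821777344)
[[278.3, 116.9], [340.1, 96.3], [371.1, 189.3], [309.3, 209.9]]
[0.531 0.117 0.15 ]
[0.53  0.182 0.15 ]
[0.645 0.187 0.15 ]
[0.65 0.11 0.15]
rim [0.461 0.097 0.15 ]
rim [0.513 0.258 0.15 ]
rim [0.675 0.21  0.15 ]
rim [0.621 0.041 0.15 ]
```

Run:
```python
from rel import *
p,R,q=cur();a=grab_frame("wrist");b=cv2.imread("pics/b_scene.png")
for s in(-.055,.055,-.047,.047):
    r=[]
    for d in np.arange(-.06,.021,.005):
        u,v=proj("scene",p+R@[0,s,d]).round().astype(int);r.append(b[v,u].tolist() if 0<=v<400 and 0<=u<640 else None)
    print(s,r)
# wrist: finger silhouettes: columns through the finger top, brightest end rows
for s in(-.055,.055):
    r=[]
    for d in np.arange(-.06,.021,.005):
        u,v=proj("wrist",p+R@[.0,s,d]).round().astype(int);r.append((u,v,a[v,u].tolist()))
    print(s,r)
```

```text
-0.055 [[152, 176, 187], [151, 175, 186], [150, 173, 184], [150, 173, 184], [151, 175, 185], [151, 175, 185], [128, 150, 162], [59, 79, 106], [43, 67, 101], [45, 69, 102], [44, 68, 101], [44, 68, 102], [45, 70, 105], [46, 72, 107], [44, 68, 102], [46, 73, 108], [48, 75, 111]]
0.055 [[143, 164, 175], [141, 164, 173], [162, 188, 199], [152, 176, 186], [135, 155, 165], [133, 153, 162], [120, 138, 147], [61, 79, 102], [44, 68, 101], [45, 70, 105], [46, 72, 107], [47, 72, 107], [46, 70, 105], [46, 71, 105], [43, 68, 101], [43, 67, 100], [45, 69, 104]]
-0.047 [[152, 176, 186], [144, 167, 178], [132, 153, 163], [147, 170, 181], [151, 176, 186], [151, 175, 185], [125, 146, 156], [59, 78, 104], [45, 68, 101], [45, 68, 102], [45, 68, 101], [45, 68, 102], [46, 72, 108], [45, 70, 103], [44, 70, 104], [46, 73, 108], [49, 75, 111]]
0.047 [[39, 41, 42], [41, 44, 46], [33, 35, 39], [34, 35, 37], [34, 33, 36], [34, 36, 38], [37, 44, 56], [37, 52, 76], [43, 70, 103], [45, 69, 103], [44, 71, 105], [46, 72, 107], [46, 71, 106], [46, 71, 106], [45, 70, 104], [44, 68, 100], [44, 69, 102]]
-0.055 [(np.int6
[... 919 characters left out ...]
p.int64(272), [72, 87, 96]), (np.int64(429), np.int64(267), [81, 99, 109]), (np.int64(426), np.int64(262), [125, 150, 165]), (np.int64(423), np.int64(257), [136, 162, 178]), (np.int64(420), np.int64(253), [87, 105, 116]), (np.int64(417), np.int64(249), [71, 86, 95]), (np.int64(415), np.int64(245), [117, 143, 157]), (np.int64(412), np.int64(241), [74, 87, 99]), (np.int64(410), np.int64(238), [22, 35, 54]), (np.int64(408), np.int64(234), [44, 85, 143]), (np.int64(406), np.int64(231), [167, 179, 174]), (np.int64(404), np.int64(228), [189, 201, 188]), (np.int64(402), np.int64(225), [194, 207, 188]), (np.int64(400), np.int64(222), [189, 202, 190]), (np.int64(398), np.int64(220), [139, 149, 149])]
```

```bash
cat > tip.py <<'E'
from rel import *
p,R,q=cur();b=grab_frame("scene");w=get_state()["width"]/2
for s in(-w-.006,w+.006):
    print(round(s,3),[ (int(d*1000),int(b[tuple(proj("scene",p+R@[0,s,d]).round().astype(int)[::-1])].max())) for d in np.arange(-.1,.012,.004)])
E
for c in 4 0; do :; done
python3 -m creep '[[[4,0,0,0,0,0,0],[4,0,0,0,0,0,0],[4,0,0,0,0,0,0]]]'; python3 tip.py
python3 -m creep '[[[0,0,0,0,0,0,0],[0,0,0,0,0,0,0],[0,0,0,0,0,0,0]]]'; python3 tip.py
```

```text
t: 13.55
eef_pos: [0.5569, 0.1475, 0.3127]
ee_rot: [3.115, 0.295, 2.819]
force: [0.4, -0.7, 1.1]
width: 0.0621
gripper_force: 0.0
-0.035 [(-100, 41), (-96, 41), (-92, 40), (-88, 87), (-83, 175), (-79, 184), (-75, 185), (-71, 186), (-67, 186), (-63, 186), (-59, 186), (-55, 179), (-51, 162), (-47, 165), (-43, 181), (-39, 185), (-35, 186), (-31, 182), (-27, 135), (-23, 110), (-19, 101), (-15, 102), (-11, 99), (-7, 100), (-3, 107), (0, 107), (4, 100), (8, 103)]
0.035 [(-100, 107), (-96, 126), (-92, 179), (-88, 184), (-83, 185), (-79, 171), (-75, 145), (-71, 67), (-67, 49), (-63, 53), (-59, 55), (-55, 55), (-51, 42), (-47, 43), (-43, 38), (-39, 39), (-35, 41), (-31, 43), (-27, 59), (-23, 91), (-19, 100), (-15, 102), (-11, 104), (-7, 106), (-3, 106), (0, 108), (4, 108), (8, 108)]
t: 13.98
eef_pos: [0.5565, 0.1482, 0.3124]
ee_rot: [3.116, 0.295, 2.821]
force: [0.0, 0.8, -0.5]
width: 0.0288
gripper_force: 0.0
-0.018 [(-100, 41), (-96, 39), (-92, 45), (-88, 87), (-83, 174), (-79, 185), (-75, 185), (-71, 185), (-67, 185), (-63, 186), (-59, 185), (-55, 179), (-51, 162), (-47, 164), (-43, 181), (-39, 185), (-35, 185), (-31, 182), (-27, 133), (-23, 107), (-19, 99), (-15, 100), (-11, 101), (-7, 104), (-3, 104), (0, 101), (4, 105), (8, 110)]
0.018 [(-100, 98), (-96, 137), (-92, 169), (-88, 185), (-83, 181), (-79, 181), (-75, 132), (-71, 50), (-67, 41), (-63, 42), (-59, 41), (-55, 44), (-51, 53), (-47, 54), (-43, 50), (-39, 50), (-35, 55), (-31, 54), (-27, 77), (-23, 104), (-19, 116), (-15, 112), (-11, 104), (-7, 104), (-3, 104), (0, 105), (4, 111), (8, 111)]
```

Measured: the true fingertips sit 28 mm behind the reported TCP at every opening. The white finger ends at -28 mm and the body starts at about -90 mm. That explains the slip, so I'll use a grasp point 47 mm behind the reported TCP. Planning the regrip, pour and set-down.

```bash
cat > plan.py <<'E'
from rel import *
OFF=.047;p0,R0,qc=cur()
A=np.array([.58,.153,.152])
H=np.array([.568,.150])
for f in(0,np.pi):
  for dl in(62,72):
    p,T=pose(A,0,np.radians(dl),f,OFF)
    ql,e=ik(p,T,np.r_[qc[:5],qc[5] if f==0 else qc[5]+np.pi]);qa,e2=ik(p-.1*T[:,2],T,ql)
    a=T.T@[-1,0,0]
    print("LIE f%d dl%d"%(f>0,dl),ql.round(2).tolist(),round(e,4),"above err",round(e2,4))
    if e>.002: continue
    res=[]
    for az in np.radians(range(0,360,30)):
      u=np.r_[np.cos(az)*.6,np.sin(az)*.6,-.8]
      R1=Ro.align_vectors([u],[a])[0].as_matrix()
      for g in np.radians(range(0,360,30)):
        T2=Ro.from_rotvec(u*g).as_matrix()@R1
        if T2[2,2]>0.1: continue
        gp=np.r_[H-.055*u[:2],.26]
        q,e=ik(gp+OFF*T2[:,2],T2,ql)
        if e<.002:res.append((np.abs(q-ql).max(),q.round(2).tolist(),u.round(2).tolist(),T2[:,2].round(2).tolist()))
    res.sort(key=lambda r:r[0]);print("  POUR");[print("   ",r) for r in res[:3]]
    res=[]
    for yaw in np.radians(range(0,360,15)):
      R1=rot('z',yaw)@Ro.align_vectors([[0,0,1]],[a])[0].as_matrix()
      q,e=ik(np.array([.40,-.09,.046])+OFF*R1[:,2],R1,ql)
      if e<.002:res.append((np.abs(q-ql).max(),q.round(2).tolist(),R1[:,2].round(2).tolist()))
    res.sort(key=lambda r:r[0]);print("  STAND");[print("   ",r) for r in res[:3]]
E
python3 plan.py
```

```text
LIE f0 dl62 [0.6, 0.1, -0.9, 0.89, -0.3, -2.98] 0.0149 above err 0.0
LIE f0 dl72 [0.68, 0.16, -0.69, 0.41, -0.51, -2.59] 0.0 above err 0.0
  POUR
    (np.float64(2.4991514735287836), [0.07, 0.91, 0.63, -1.19, -2.45, -0.09], [-0.0, -0.6, -0.8], [-0.85, 0.53, -0.01])
    (np.float64(2.542878489932538), [-0.11, 0.78, 0.34, -1.28, -2.1, -0.04], [-0.3, -0.52, -0.8], [-0.47, 0.88, -0.01])
    (np.float64(2.6041829959861715), [-0.25, 0.71, 0.09, -1.43, -1.9, 0.02], [-0.52, -0.3, -0.8], [-0.1, 0.99, 0.08])
  STAND
    (np.float64(1.0091774830811833), [0.77, 0.79, -0.8, 0.55, -1.25, -1.58], [-0.25, -0.92, -0.31])
    (np.float64(1.074267162538525), [0.64, 0.83, -0.6, 0.39, -1.39, -1.51], [-0.48, -0.82, -0.31])
    (np.float64(1.0908900054486323), [0.52, 0.86, -0.42, 0.25, -1.53, -1.5], [-0.67, -0.67, -0.31])
LIE f1 dl62 [0.5, 0.1, -0.97, 1.23, -0.24, -0.11] 0.006 above err 0.0
LIE f1 dl72 [0.68, 0.16, -0.69, 0.41, -0.51, 0.55] 0.0 above err 0.0
  POUR
    (np.float64(1.394020087430913), [0.95, 0.6, -0.59, 0.95, -1.61, -0.84], [-0.52, 0.3, -0.8], [0.34, -0.92, -0.18])
    (np.float64(1.4115020692141251), [0.96, 0.59, -0.8, 1.21, -1.6, -0.86], [-0.6, 0.0, -0.8], [0.57, -0.82, -0.04])
    (np.float64(1.4982897172981677), [0.85, 0.86, -0.23, 0.72, -2.01, -0.65], [-0.52, 0.3, -0.8], [-0.08, -0.99, 0.07])
  STAND
    (np.float64(1.009177522892744), [0.77, 0.79, -0.8, 0.55, -1.25, 1.56], [-0.25, -0.92, -0.31])
    (np.float64(1.0742672026694282), [0.64, 0.83, -0.6, 0.39, -1.39, 1.63], [-0.48, -0.82, -0.31])
    (np.float64(1.0908900456656174), [0.52, 0.86, -0.42, 0.25, -1.53, 1.65], [-0.67, -0.67, -0.31])
```

```bash
python3 -m creep '[[[8.7,0,0,0,0,0,-0.17],[8.7,0,0,0,0,0,-0.34],[8.7,0,0,0,0,0,-0.51],[8.7,0,0,0,0,0,-0.68],[8.7,0,0,0,0,0,-0.85],[8.7,0,0,0,0,0,-1.02],[8.7,0,0,0,0,0,-1.19],[8.7,0,0,0,0,0,-1.36],[8.7,0,0,0,0,0,-1.53],[8.7,0,0,0,0,0,-1.7],[8.7,0,0,0,0,0,-1.87],[8.7,0,0,0,0,0,-2.04],[8.7,0,0,0,0,0,-2.21],[8.7,0,0,0,0,0,-2.38],[8.7,0,0,0,0,0,-2.55],[8.7,0,0,0,0,0,-2.72],[8.7,0,0,0,0,0,-2.89],[8.7,0,0,0,0,0,-2.89]]]'
python3 - <<'E'
from rel import *
OFF=.047
p0,R0,q=cur();print(q.round(2))
p,T=pose([.58,.153,.152],0,np.radians(72),np.pi,OFF)
for d in(.1,.05,0):print(d,rel(p-d*T[:,2],T,p0,R0))
a=T.T@[-1,0,0];ql,_=ik(p,T,q)
fr=np.array([[.4325,.078],[.497,.289]]);res=[]
nrm=np.array([fr[1,1]-fr[0,1],-(fr[1,0]-fr[0,0])]);nrm/=np.linalg.norm(nrm)  # pointing +x
for X in(.28,.33,.38):
  for Y in(-.2,-.13,-.06,.05,.15):
    for yaw in np.radians(range(0,360,15)):
      R1=rot('z',yaw)@Ro.align_vectors([[0,0,1]],[a])[0].as_matrix();z=R1[:,2];h=z[:2]/np.linalg.norm(z[:2]);l=np.array([-h[1],h[0]])
      ok=True
      for b in(-.05,.0,.05,.1,.15,.2):
        for w in(-.1,0,.1):
          c=np.array([X,Y])-b*h+w*l
          if (c-fr[0])@nrm>-.02 or np.hypot(*(c-[.478,.029]))<.05 or np.hypot(*(c-[.452,-.254]))<.05 or np.hypot(*c)<.17:ok=False
      if not ok:continue
      q2,e=ik(np.array([X,Y,.05])+OFF*z,R1,ql)
      if e<.002:
        J=fk(q2,P,S)[2];res.append((np.abs(q2-ql).max().round(2),X,Y,q2.round(2).tolist(),z.round(2).tolist(),J.round(2).tolist()))
res.sort(key=lambda r:r[0]);[print(r) for r in res[:8]]
E
```

```text
t: 16.27
eef_pos: [0.5565, 0.1482, 0.3124]
ee_rot: [-3.041, -0.279, -0.583]
force: [-0.3, 0.1, 0.4]
width: 0.087
gripper_force: 0.0
[ 0.78 -0.03 -0.36  0.28 -1.1   0.11]
0.1 [-2.71, 0.29, 10.69, 0.07, 0.01, -0.56]
0.05 [-2.78, -0.06, 15.68, 0.07, 0.01, -0.56]
0 [-2.85, -0.41, 20.67, 0.07, 0.01, -0.56]
(np.float64(1.01), 0.28, 0.05, [1.35, 0.78, -0.84, 0.22, -1.21, 1.56], [-0.0, -0.95, -0.31], [0.09, 0.39, 0.16])
(np.float64(1.02), 0.28, 0.15, [1.56, 0.78, -0.77, 0.27, -1.27, 1.58], [0.25, -0.92, -0.31], [0.01, 0.43, 0.16])
(np.float64(1.03), 0.28, 0.05, [1.17, 0.79, -0.69, 0.14, -1.35, 1.58], [-0.25, -0.92, -0.31], [0.18, 0.43, 0.16])
(np.float64(1.04), 0.28, 0.15, [1.24, 0.83, -0.48, 0.07, -1.52, 1.59], [-0.25, -0.92, -0.31], [0.18, 0.53, 0.16])
(np.float64(1.04), 0.28, 0.15, [1.39, 0.81, -0.62, 0.17, -1.4, 1.6], [-0.0, -0.95, -0.31], [0.09, 0.5, 0.16])
(np.float64(1.05), 0.28, 0.15, [1.73, 0.77, -0.94, 0.38, -1.13, 1.52], [0.48, -0.82, -0.31], [-0.06, 0.35, 0.17])
(np.float64(1.1), 0.28, 0.15, [1.09, 0.84, -0.37, -0.04, -1.62, 1.56], [-0.48, -0.82, -0.31], [0.29, 0.54, 0.16])
```

```bash
python3 -m creep '[[[8.7,-1,0.1,3,0.03,0,-0.17],[8.7,-2,0.2,6,0.05,0,-0.34],[8.7,-2.7,0.3,9,0.07,0.01,-0.5],[8.7,-2.7,0.2,12,0.07,0.01,-0.56],[8.7,-2.8,0,15.7,0.07,0.01,-0.56],[8.7,-2.8,-0.2,18,0.07,0.01,-0.56],[8.7,-2.85,-0.4,20,0.07,0.01,-0.56],[8.7,-2.85,-0.4,20.6,0.07,0.01,-0.56],[8.7,-2.85,-0.4,20.6,0.07,0.01,-0.56],[5,-2.85,-0.4,20.6,0.07,0.01,-0.56],[5,-2.85,-0.4,20.6,0.07,0.01,-0.56],[5,-2.85,-0.4,20.6,0.07,0.01,-0.56],[5,-2.85,-0.4,20.6,0.07,0.01,-0.56],[5,-2.85,-0.4,20.6,0.07,0.01,-0.56]]]' 30
python3 - <<'E'
from rel import *
p0,R0,q=cur();print(q.round(2))
E
```

```text
t: 18.02
eef_pos: [0.5944, 0.1529, 0.1086]
ee_rot: [3.138, -0.318, 0.003]
force: [-4.6, -1.3, 6.8]
width: 0.0665
gripper_force: 29.9
[ 0.68  0.16 -0.69  0.42 -0.51  0.54]
```

```bash
cat > s3.py <<'E'
from rel import *
OFF=.047;p0,R0,q0=cur();a=R0.T@[-1,0,0];H=np.array([.568,.150])
np.savez("g2.npz",a=a,R=R0,p=p0,q=q0)
pl=p0+[0,0,.15];qL,e=ik(pl,R0,q0);print("lift",rel(pl,R0,p0,R0),round(e,4))
u=np.array([-.52,.3,-.8]);u/=np.linalg.norm(u);z=np.array([.34,-.92,-.18])
best=None
R1=Ro.align_vectors([u],[a])[0].as_matrix()
for g in np.radians(range(0,360,5)):
    T2=Ro.from_rotvec(u*g).as_matrix()@R1
    if T2[:,2]@z>(-1 if best is None else best[0]):best=(T2[:,2]@z,T2)
T2=best[1];gp=np.r_[H-.05*u[:2],.26];p2=gp+OFF*T2[:,2];q2,e=ik(p2,T2,np.array([.95,.6,-.59,.95,-1.61,-.84]));print("pour",e,q2.round(2),T2[:,2].round(2))
np.savez("pour.npz",p=p2,R=T2,q=q2)
for k in np.linspace(0,1,13):
    p,T,_=fk(qL+k*(q2-qL),P,S);g=p-OFF*T[:,2];uu=T@a
    bz=min((p+T@[sx*.039,sy*.097,-.094-d])[2] for sx in(-1,1) for sy in(-1,1) for d in(0,.1))
    print(rel(p,T,p0,R0),"g",g.round(3),"mouth",(g+.04*uu).round(3),"uz",uu[2].round(2),"bodyz",bz.round(3))
E
python3 s3.py
```

```text
lift [4.69, 0.05, -14.25, 0.0, 0.0, 0.0] 0.0
pour 7.256074042342733e-09 [ 0.95  0.59 -0.6   0.95 -1.61 -0.84] [ 0.34 -0.92 -0.18]
[4.69, 0.05, -14.25, -0.0, 0.0, 0.0] g [0.58  0.153 0.303] mouth [0.54  0.153 0.303] uz -0.0 bodyz 0.335
[3.29, 1.71, -12.33, -0.11, -0.04, 0.06] g [0.575 0.141 0.281] mouth [0.535 0.145 0.283] uz 0.04 bodyz 0.307
[2.17, 3.4, -10.88, -0.22, -0.07, 0.12] g [0.57  0.13  0.264] mouth [0.531 0.137 0.266] uz 0.05 bodyz 0.28
[1.35, 5.05, -9.88, -0.34, -0.08, 0.18] g [0.567 0.118 0.25 ] mouth [0.529 0.129 0.252] uz 0.04 bodyz 0.257
[0.85, 6.57, -9.28, -0.46, -0.06, 0.24] g [0.565 0.108 0.241] mouth [0.528 0.122 0.241] uz -0.01 bodyz 0.236
[0.67, 7.88, -9.05, -0.58, -0.03, 0.29] g [0.565 0.1   0.236] mouth [0.529 0.117 0.233] uz -0.07 bodyz 0.219
[0.8, 8.91, -9.14, -0.69, 0.02, 0.33] g [0.566 0.094 0.234] mouth [0.531 0.113 0.227] uz -0.16 bodyz 0.205
[1.22, 9.59, -9.48, -0.79, 0.1, 0.37] g [0.569 0.091 0.235] mouth [0.536 0.111 0.224] uz -0.27 bodyz 0.195
[1.89, 9.87, -10.03, -0.89, 0.19, 0.41] g [0.572 0.091 0.238] mouth [0.541 0.111 0.223] uz -0.38 bodyz 0.189
[2.77, 9.69, -10.72, -0.97, 0.29, 0.44] g [0.577 0.096 0.243] mouth [0.548 0.115 0.223] uz -0.49 bodyz 0.187
[3.78, 9.03, -11.49, -1.03, 0.42, 0.46] g [0.583 0.105 0.248] mouth [0.556 0.122 0.224] uz -0.61 bodyz 0.187
[4.86, 7.86, -12.3, -1.08, 0.55, 0.47] g [0.588 0.118 0.254] mouth [0.564 0.133 0.226] uz -0.71 bodyz 0.19
[5.95, 6.17, -13.07, -1.1, 0.7, 0.48] g [0.594 0.135 0.26 ] mouth [0.573 0.147 0.228] uz -0.8 bodyz 0.195
```

```bash
python3 -m creep '[[[5,1.5,0,-4.6,0,0,0],[5,3.1,0,-9.4,0,0,0],[5,4.7,0,-14.2,0,0,0],[5,4.5,0.5,-13.5,-0.11,-0.04,0.06],[5,4,1.5,-12.5,-0.22,-0.07,0.12],[5,3.5,3,-11.5,-0.34,-0.08,0.18],[5,3,4,-11,-0.46,-0.06,0.24],[5,3,5,-10.5,-0.58,-0.03,0.29],[5,3,6,-10.5,-0.69,0.02,0.33],[5,3.2,6.6,-10.5,-0.79,0.1,0.37],[5,3.9,7,-11,-0.89,0.19,0.41],[5,4.7,7,-11.5,-0.97,0.29,0.44],[5,5.5,7,-12,-1.03,0.42,0.46],[5,6.3,6.5,-12.5,-1.08,0.55,0.47],[5,7,6,-13,-1.1,0.7,0.48],[5,7,6,-13,-1.1,0.7,0.48],[5,7,6,-13,-1.1,0.7,0.48],[5,7,6,-13,-1.1,0.7,0.48]]]'
cat > lum.py <<'E'
from rel import *
def lumps():
    i=grab_frame("top");r=i[140:245,220:320];h=cv2.cvtColor(r,cv2.COLOR_BGR2HSV)
    m=((h[...,0]<18)&(h[...,1]>50)&(h[...,1]<150)&(h[...,2]>110)).astype(np.uint8);k,l,st,ce=cv2.connectedComponentsWithStats(m)
    for j in range(1,k):
        if st[j,4]>=6:print("blob",st[j].tolist(),(ce[j]+[220,140]).round(1),onz("top",*(ce[j]+[220,140]),.12).round(3),r[int(ce[j][1]),int(ce[j][0])])
    return i
E
python3 - <<'E'
from lum import *
p,R,q=cur();print(q.round(2),get_state()["width"],get_state()["gripper_force"]);i=lumps();cv2.imwrite("pics/pp_top.png",i)
E
```

```text
t: 20.27
eef_pos: [0.6205, 0.0934, 0.254]
ee_rot: [1.994, -1.12, -0.027]
force: [1.1, 0.2, -1.1]
width: 0.0666
gripper_force: 29.8
[ 0.94  0.6  -0.58  0.97 -1.61 -0.83] 0.06659615499816599 29.840457492973655
blob [12, 0, 6, 8, 31] [234.3 142.7] [0.703 0.243 0.12 ] [ 51  76 113]
blob [34, 0, 30, 20, 460] [268.6 149.2] [0.683 0.148 0.12 ] [ 56  77 124]
blob [44, 46, 15, 14, 133] [270.3 192.3] [0.562 0.142 0.12 ] [110 132 172]
blob [0, 49, 11, 6, 24] [226.2 190.5] [0.569 0.262 0.12 ] [ 79 102 129]
blob [96, 48, 4, 4, 9] [317.1 189.4] [0.568 0.015 0.12 ] [ 53  80 113]
blob [91, 55, 8, 13, 45] [314.2 200.6] [0.537 0.024 0.12 ] [ 50  78 113]
blob [0, 63, 3, 3, 6] [220.8 203.7] [0.533 0.276 0.12 ] [ 55  78 113]
blob [89, 68, 5, 4, 12] [310.8 209.6] [0.513 0.033 0.12 ] [ 53  80 115]
blob [28, 70, 6, 4, 16] [250.8 211.9] [0.509 0.195 0.12 ] [148 170 191]
blob [0, 93, 7, 2, 14] [223.  233.5] [0.452 0.268 0.12 ] [ 54  80 112]
blob [8, 93, 5, 2, 9] [230.2 233.4] [0.452 0.248 0.12 ] [ 48  76 111]
blob [0, 94, 78, 11, 407] [252.9 240.5] [0.432 0.188 0.12 ] [ 54  77 114]
blob [36, 94, 8, 3, 12] [259.3 234.8] [0.447 0.171 0.12 ] [ 57  79 113]
blob [45, 94, 7, 3, 13] [268.5 234.6] [0.447 0.146 0.12 ] [ 53  77 111]
blob [79, 97, 21, 8, 85] [308.9 240.6] [0.43  0.039 0.12 ] [ 53  79 114]
```

```bash
cat > s4.py <<'E'
from rel import *
OFF=.047;p0,R0,q0=cur();g=np.load("g2.npz");a=g["a"];u=R0@a;print("u",u.round(2))
ax=np.cross(u,[0,0,-1]);ax/=np.linalg.norm(ax);gp=p0-OFF*R0[:,2]
for ang in(.35,.45):
    T=Ro.from_rotvec(ax*ang).as_matrix()@R0;p=gp+OFF*T[:,2]+[-.02,0,.02];q,e=ik(p,T,q0);print(ang,rel(p,T,p0,R0),(T@a).round(2),round(e,4),q.round(2))
# stand
best=None
for yaw in np.radians(range(0,360,5)):
    R1=rot('z',yaw)@Ro.align_vectors([[0,0,1]],[a])[0].as_matrix();d=R1[:,2]@[0,-.95,-.31]
    if best is None or d>best[0]:best=(d,R1)
R1=best[1];X=np.array([.28,.13]);zs=.046
q1=np.array([1.38,.8,-.64,.18,-1.38,1.6])
ps=np.r_[X,zs]+OFF*R1[:,2];qs,e=ik(ps,R1,q1);print("stand",e,qs.round(2))
pu=ps+[0,0,.12];qu,e=ik(pu,R1,qs);print("above",e,qu.round(2))
qm=q0+0;pm=p0+[-.08,0,.12];qm,e=ik(pm,R0,q0);print("raise",rel(pm,R0,p0,R0),e,qm.round(2))
for k in np.linspace(0,1,13):
    p,T,J=fk(qm+k*(qu-qm),P,S);print(rel(p,T,p0,R0),p.round(3),"uz",(T@a)[2].round(2),"J",J.round(2))
np.savez("stand.npz",p=ps,R=R1,q=qs)
E
python3 s4.py
```

```text
u [-0.52  0.3  -0.8 ]
0.35 [2.11, 2.92, -1.22, -0.07, 0.26, 0.22] [-0.25  0.14 -0.96] 0.0 [ 0.96  0.69 -0.65  1.01 -1.79 -1.18]
0.45 [2.41, 3.1, -1.33, -0.09, 0.34, 0.28] [-0.17  0.1  -0.98] 0.0 [ 0.95  0.73 -0.65  1.01 -1.84 -1.28]
stand 3.091848028060349e-08 [ 1.39  0.8  -0.66  0.18 -1.36  1.59]
above 2.546509129187381e-07 [ 1.39  0.57 -0.65  0.17 -1.59  1.63]
raise [7.33, 11.41, -4.91, 0.0, 0.0, 0.0] 2.2840948635696452e-07 [ 1.07  0.39 -0.6   0.87 -1.77 -0.72]
[7.33, 11.41, -4.91, -0.0, 0.0, 0.0] [0.54  0.093 0.374] uz -0.8 J [0.23 0.42 0.37]
[4.44, 11.71, -5.23, -0.01, -0.03, -0.23] [0.524 0.095 0.35 ] uz -0.68 J [0.22 0.43 0.36]
[1.58, 12.18, -5.56, -0.01, -0.06, -0.45] [0.507 0.097 0.327] uz -0.52 J [0.21 0.44 0.35]
[-1.24, 12.8, -5.9, -0.01, -0.1, -0.68] [0.488 0.098 0.304] uz -0.34 J [0.2  0.44 0.34]
[-4.02, 13.58, -6.26, -0.0, -0.13, -0.9] [0.468 0.099 0.283] uz -0.13 J [0.19 0.45 0.33]
[-6.75, 14.51, -6.62, 0.01, -0.17, -1.12] [0.448 0.099 0.263] uz 0.08 J [0.18 0.45 0.33]
[-9.42, 15.58, -6.99, 0.03, -0.2, -1.34] [0.426 0.098 0.244] uz 0.29 J [0.16 0.46 0.32]
[-12.03, 16.79, -7.35, 0.05, -0.24, -1.56] [0.403 0.097 0.225] uz 0.49 J [0.15 0.46 0.31]
[-14.58, 18.12, -7.72, 0.08, -0.28, -1.77] [0.38  0.096 0.209] uz 0.66 J [0.14 0.47 0.3 ]
[-17.06, 19.57, -8.09, 0.12, -0.31, -1.98] [0.356 0.094 0.193] uz 0.81 J [0.13 0.47 0.29]
[-19.46, 21.13, -8.46, 0.16, -0.35, -2.19] [0.331 0.091 0.178] uz 0.91 J [0.11 0.47 0.28]
[-21.79, 22.79, -8.82, 0.22, -0.39, -2.4] [0.306 0.089 0.164] uz 0.98 J [0.1  0.48 0.28]
[-24.05, 24.54, -9.19, 0.28, -0.42, -2.6] [0.28  0.085 0.151] uz 1.0 J [0.09 0.48 0.27]
```

```bash
python3 -m creep '[[[5,1,1.5,-0.6,-0.04,0.17,0.14],[5,2.4,3,-1.3,-0.09,0.34,0.28],[5,2.4,3,-1.3,-0.09,0.34,0.28],[5,2.4,3,-0.3,-0.09,0.34,0.28],[5,2.4,3,-1.5,-0.09,0.34,0.28],[5,2.4,3,-0.3,-0.09,0.34,0.28],[5,2.4,3,-1.3,-0.09,0.34,0.28],[5,1.2,1.5,-0.6,-0.04,0.17,0.14],[5,3.6,5.5,-2.5,0,0,-0.1],[5,6,10,-4.9,0,0,-0.15],[5,6,11.4,-5,-0.01,-0.03,-0.23],[5,5,11.7,-5.2,-0.01,-0.05,-0.4],[5,3.5,12,-5.4,-0.01,-0.06,-0.57],[5,1,12.5,-5.7,-0.01,-0.1,-0.75],[5,-2,13,-6,0,-0.12,-0.9],[5,-4,13.6,-6.3,0,-0.13,-0.95],[5,-4,13.6,-6.3,0,-0.13,-0.95]]]'
python3 - <<'E'
from lum import *
p,R,q=cur();print(q.round(2),get_state()["width"]);t=grab_frame("top");s=grab_frame("scene");a=np.load("g2.npz")["a"]
for n,im in(("top",t),("scene",s)):
    h=cv2.cvtColor(im,cv2.COLOR_BGR2HSV);m=((h[...,0]<14)&(h[...,1]>60)&(h[...,2]>150)).astype(np.uint8);k,l,st,ce=cv2.connectedComponentsWithStats(m)
    for j in range(1,k):
        P3=onz(n,*ce[j],.125)
        if st[j,4]>4 and .46<P3[0]<.68 and .03<P3[1]<.27:print(n,st[j].tolist(),P3.round(3))
A=cv2.resize(t[140:240,220:320],(400,400),interpolation=cv2.INTER_CUBIC);B=cv2.resize(s[130:230,325:425],(400,400),interpolation=cv2.INTER_CUBIC)
cv2.imwrite("pics/v10.png",np.hstack([A,B]))
E
```

```text
t: 22.45
eef_pos: [0.4676, 0.0995, 0.2826]
ee_rot: [1.829, -0.177, 0.214]
force: [-0.5, 1.1, -1.5]
width: 0.0668
gripper_force: 29.8
[ 1.18  0.46 -0.62  0.63 -1.72  0.11] 0.06678953241638622
top [265, 187, 13, 12, 91] [0.561 0.141 0.125]
top [259, 205, 9, 16, 83] [0.506 0.158 0.125]
scene [383, 171, 5, 5, 18] [0.528 0.186 0.125]
scene [377, 181, 5, 5, 20] [0.553 0.146 0.125]
scene [381, 187, 6, 5, 21] [0.581 0.143 0.125]
scene [375, 188, 4, 6, 20] [0.575 0.122 0.125]
```

The scene view shows four separate lump-coloured blobs inside the hopper: px (383,171), (377,181), (381,187) and (375,188), each about 20 px. So all four lumps are in. Carrying the empty tumbler to the stand place.

Run:
```python
from rel import *
p0,R0,q0=cur();s=np.load("stand.npz");qu,e=ik(s["p"]+[0,0,.1],s["R"],s["q"]);a=np.load("g2.npz")["a"]
print("lid",onz("top",187,259,.02))
for k in np.linspace(0,1,11)[1:]:
    p,T,J=fk(q0+k*(qu-q0),P,S);print(rel(p,T,p0,R0),p.round(3),(T@a)[2].round(2))
```

```text
lid [0.3878758  0.39757219 0.02      ]
[-1.88, -1.63, 0.01, 0.01, -0.02, -0.17] [0.452 0.1   0.264] 0.08
[-3.83, -3.15, 0.05, 0.02, -0.05, -0.35] [0.435 0.1   0.246] 0.24
[-5.84, -4.57, 0.09, 0.04, -0.07, -0.52] [0.417 0.1   0.229] 0.4
[-7.91, -5.89, 0.13, 0.06, -0.09, -0.69] [0.399 0.099 0.213] 0.55
[-10.03, -7.12, 0.18, 0.08, -0.1, -0.86] [0.38  0.097 0.197] 0.68
[-12.18, -8.25, 0.23, 0.1, -0.12, -1.02] [0.361 0.096 0.182] 0.79
[-14.37, -9.3, 0.29, 0.13, -0.14, -1.19] [0.341 0.094 0.169] 0.88
[-16.59, -10.25, 0.34, 0.16, -0.15, -1.35] [0.321 0.091 0.155] 0.95
[-18.83, -11.12, 0.41, 0.2, -0.16, -1.51] [0.301 0.088 0.143] 0.99
[-21.09, -11.91, 0.47, 0.23, -0.17, -1.67] [0.28  0.085 0.131] 1.0
```

```bash
python3 -m creep '[[[5,-2,1,-0.5,0.01,-0.02,-0.17],[5,-4.5,1,-0.8,0.02,-0.05,-0.35],[5,-7,0,-0.8,0.04,-0.07,-0.52],[5,-9.5,-1.5,-0.8,0.06,-0.09,-0.69],[5,-12,-3,-0.8,0.08,-0.1,-0.86],[5,-14,-4.5,-0.7,0.1,-0.12,-1.02],[5,-16,-6,-0.6,0.13,-0.14,-1.19],[5,-18,-8,0,0.16,-0.15,-1.35],[5,-19.5,-10,0.3,0.2,-0.16,-1.51],[5,-21.1,-11.9,0.5,0.23,-0.17,-1.67],[5,-21.1,-11.9,0.5,0.23,-0.17,-1.67],[5,-21.1,-11.9,0.5,0.23,-0.17,-1.67]]]'
python3 - <<'E'
from rel import *
p0,R0,q0=cur();s=np.load("stand.npz");print(q0.round(2),R0[2].round(3))
for dz in(.1,.02,.005,0,-.005):print(dz,rel(s["p"]+[0,0,dz],s["R"],p0,R0))
# cup silhouette in top & scene: bottom height check
for n in("top","scene"):
    i=grab_frame(n);g=p0-.047*R0[:,2];c=proj(n,g).astype(int);x0,y0=c-25;h=cv2.cvtColor(i[y0:y0+50,x0:x0+50],cv2.COLOR_BGR2HSV)
    cv2.imwrite(f"pics/st_{n}.png",i[y0-20:y0+70,x0-20:x0+70]);print(n,c,x0,y0)
A=cv2.resize(cv2.imread("pics/st_scene.png"),(540,540),interpolation=cv2.INTER_CUBIC);cv2.imwrite("pics/v10.png",A)
E
```

```text
t: 24.05
eef_pos: [0.2801, 0.0849, 0.1318]
ee_rot: [3.128, 1.255, 1.559]
force: [1.0, 0.1, -1.0]
width: 0.0663
gripper_force: 29.8
[ 1.39  0.61 -0.66  0.18 -1.55  1.62] [-0.951  0.004 -0.311]
0.1 [0.06, -0.0, -0.03, 0.0, 0.0, -0.01]
0.02 [7.67, -0.04, 2.46, 0.0, 0.0, -0.01]
0.005 [9.09, -0.04, 2.92, 0.0, 0.0, -0.01]
0 [9.57, -0.05, 3.08, 0.0, 0.0, -0.01]
-0.005 [10.05, -0.05, 3.23, 0.0, 0.0, -0.01]
top [273 300] 248 275
scene [327 128] 302 103
```

```bash
python3 -m creep '[[[5,2.5,0,0.8,0,0,0],[5,5,0,1.6,0,0,0],[5,7.5,0,2.4,0,0,0],[5,8.6,0,2.8,0,0,0],[5,8.9,0,2.9,0,0,0],[5,8.9,0,2.9,0,0,0]]]'
python3 -m creep '[[[5,0.2,0,0.06,0,0,0],[5,0.3,0,0.1,0,0,0],[5,0.3,0,0.1,0,0,0]]]'
python3 -m creep '[[[5,0.2,0,0.06,0,0,0],[5,0.3,0,0.1,0,0,0],[5,0.3,0,0.1,0,0,0]]]'
```

```text
t: 24.9
eef_pos: [0.2796, 0.0847, 0.0381]
ee_rot: [3.14, 1.255, 1.571]
force: [-0.6, -0.3, -1.1]
width: 0.0666
gripper_force: 29.8
t: 25.28
eef_pos: [0.2798, 0.0844, 0.0364]
ee_rot: [3.141, 1.258, 1.574]
force: [0.4, 4.2, 8.7]
width: 0.0661
gripper_force: 29.8
t: 25.65
eef_pos: [0.2809, 0.0845, 0.0352]
ee_rot: [3.14, 1.262, 1.575]
force: [5.5, 8.0, 21.0]
width: 0.0665
gripper_force: 30.0
```

```bash
python3 -m creep '[[[5,-0.3,0,-0.1,0,0,0],[5,-0.3,0,-0.1,0,0,0],[7,-0.3,0,-0.1,0,0,0],[8.7,-0.3,0,-0.1,0,0,0],[8.7,-0.3,0,-0.1,0,0,0],[8.7,-0.3,0,-0.1,0,0,0],[8.7,-0.3,0,-1,0,0,0],[8.7,-0.3,0,-3,0,0,0],[8.7,-0.3,0,-7,0,0,0],[8.7,-0.3,0,-11,0,0,0],[8.7,-0.3,0,-14,0,0,0],[8.7,-0.3,0,-14,0,0,0]]]'
python3 - <<'E'
from rel import *
p0,R0,q0=cur();print(q0.round(2),p0.round(3))
a=grab_frame("wrist");t=grab_frame("top");s=grab_frame("scene")
c=proj("top",[.28,.13,.085]).astype(int);d=proj("scene",[.28,.13,.04]).astype(int);print(c,d)
A=cv2.resize(a,(480,300));B=cv2.resize(s[130:230,300:420],(320,267),interpolation=cv2.INTER_CUBIC)
T=cv2.resize(t[140:340,200:340],(210,300),interpolation=cv2.INTER_CUBIC)
o=np.zeros((600,800,3),np.uint8);o[:300,:480]=A;o[300:567,:320]=B;o[300:600,330:540]=T
S2=cv2.resize(s[d[1]-40:d[1]+40,d[0]-40:d[0]+40],(250,250),interpolation=cv2.INTER_CUBIC);o[300:550,545:795]=S2
cv2.imwrite("pics/v10.png",o)
E
```

```text
t: 27.15
eef_pos: [0.2795, 0.2193, 0.0774]
ee_rot: [3.139, 1.252, 1.572]
force: [-0.1, -0.2, -0.7]
width: 0.0871
gripper_force: 0.0
[ 1.43  0.8  -0.36  0.14 -1.66  1.63] [0.279 0.219 0.077]
[276 297] [327 152]
```

View pics/v10.png

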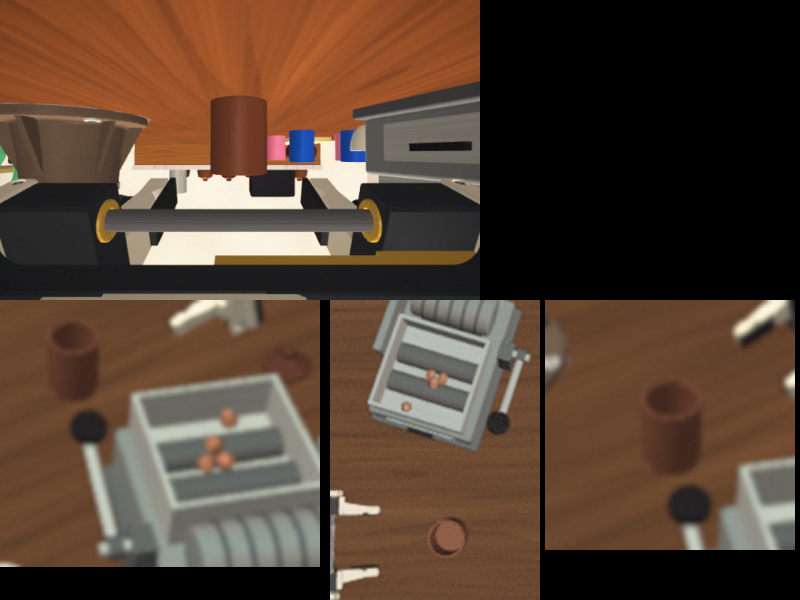

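The views show the tumbler standing upright and empty, and four lumps in the hopper (a cluster of three plus one). Now the lever: plan a path to above the pad with the fingers closed.

Run:
```python
from rel import *
p0,R0,q0=cur()
t=grab_frame("top");x,y=295,205;m=(t[y:y+35,x:x+35].max(2)<45).astype(np.uint8);k,l,st,ce=cv2.connectedComponentsWithStats(m);j=1+st[1:,4].argmax();u=ce[j]+[x,y];pt=onz("top",*u,.149);print("pad",u,pt.round(4))
tgt=np.array([.473,.031]);best=None
p1=p0+[0,.03,.2];q1,e=ik(p1,R0,q0);print("raise",rel(p1,R0,p0,R0),round(e,4))
for psi in np.radians(range(-180,180,20)):
    p,T=pose([*tgt,.20+.028],psi,np.pi/2,0,0)
    q,e=ik(p,T,np.array([1.0,.3,-.4,0,-1.2,1.6]))
    if e<.002 and (best is None or np.abs(q-q1).max()<best[0]):best=(np.abs(q-q1).max(),psi,q,p,T)
print(best[0],np.degrees(best[1]),best[2].round(2));np.savez("pad.npz",p=best[3],R=best[4])
for k in np.linspace(0,1,11):
    p,T,J=fk(q1+k*(best[2]-q1),P,S);print(rel(p,T,p0,R0),p.round(3),(T@[0,0,-.028]+p)[2].round(3),J.round(2))
```

```text
pad [311.96296296 221.59259259] [0.4773 0.0292 0.149 ]
raise [-18.09, -0.0, -9.04, 0.0, 0.0, 0.0] 0.0
0.9528531218614753 -100.0 [ 0.48 -0.   -0.36  0.   -1.21  2.48]
[-18.09, -0.0, -9.04, -0.0, 0.0, 0.0] [0.279 0.246 0.278] 0.286 [0.09 0.64 0.38]
[-17.21, 1.92, -5.94, 0.09, 0.13, -0.05] [0.298 0.219 0.26 ] 0.272 [0.14 0.61 0.42]
[-16.36, 3.66, -3.18, 0.16, 0.26, -0.08] [0.316 0.196 0.243] 0.258 [0.2  0.58 0.44]
[-15.64, 5.33, -0.74, 0.21, 0.4, -0.1] [0.332 0.175 0.229] 0.246 [0.24 0.54 0.47]
[-15.1, 7.03, 1.43, 0.25, 0.54, -0.1] [0.349 0.156 0.217] 0.237 [0.28 0.5  0.5 ]
[-14.84, 8.82, 3.38, 0.27, 0.68, -0.1] [0.367 0.138 0.208] 0.231 [0.32 0.45 0.53]
[-14.93, 10.75, 5.2, 0.27, 0.82, -0.07] [0.387 0.121 0.204] 0.228 [0.35 0.4  0.55]
[-15.44, 12.81, 6.99, 0.26, 0.94, -0.04] [0.407 0.102 0.203] 0.229 [0.37 0.35 0.58]
[-16.43, 14.98, 8.82, 0.22, 1.06, 0.01] [0.429 0.082 0.207] 0.234 [0.38 0.3  0.6 ]
[-17.95, 17.2, 10.8, 0.17, 1.17, 0.08] [0.451 0.058 0.215] 0.243 [0.39 0.25 0.62]
[-20.04, 19.37, 12.98, 0.11, 1.25, 0.15] [0.473 0.031 0.228] 0.256 [0.38 0.2  0.64]
```

```bash
python3 -m creep '[[[8.7,-4,0,-6,0,0,0],[0,-9,0,-9,0,0,0],[0,-14,0,-9,0,0,0],[0,-18.1,0,-9,0,0,0],[0,-17.5,2,-6,0.09,0.13,-0.05],[0,-17,3.7,-3,0.16,0.26,-0.08],[0,-17,5.3,-1,0.21,0.4,-0.1],[0,-17,7,1,0.25,0.54,-0.1],[0,-17,9,3,0.27,0.68,-0.1],[0,-17,11,5,0.27,0.82,-0.07],[0,-17.5,13,7,0.26,0.94,-0.04],[0,-18,15,8.8,0.22,1.06,0.01],[0,-19,17.2,10.8,0.17,1.17,0.08],[0,-20,19.4,13,0.11,1.25,0.15],[0,-20,19.4,13,0.11,1.25,0.15],[0,-20,19.4,13,0.11,1.25,0.15],[0,-20,19.4,13,0.11,1.25,0.15]]]'
python3 - <<'E'
from rel import *
import subprocess
p0,R0,q0=cur();s=np.load("pad.npz");print(q0.round(2))
for z in(.228,.19,.098):print(z,rel([.473,.031,z],s["R"],p0,R0))
print("bias",get_state()["force"])
exec(open("tip.py").read())
E
```

```text
t: 29.48
eef_pos: [0.4732, 0.032, 0.2268]
ee_rot: [-3.139, 0.003, 1.4]
force: [0.5, -0.7, 0.0]
width: 0.0003
gripper_force: 0.0
[ 0.49  0.   -0.36  0.   -1.21  2.49]
0.228 [-0.1, -0.0, -0.12, -0.0, 0.0, 0.0]
0.19 [-0.09, 0.0, 3.68, -0.0, 0.0, 0.0]
0.098 [-0.06, 0.02, 12.88, -0.0, 0.0, 0.0]
bias [ 0.54572618 -0.68350678  0.00798761]
-0.006 [(-100, 66), (-96, 56), (-92, 54), (-88, 53), (-83, 50), (-79, 49), (-75, 55), (-71, 57), (-67, 55), (-63, 55), (-59, 55), (-55, 53), (-51, 60), (-47, 93), (-43, 161), (-39, 179), (-35, 184), (-31, 182), (-27, 176), (-23, 171), (-19, 169), (-15, 152), (-11, 136), (-7, 106), (-3, 78), (0, 65), (4, 64), (8, 64)]
0.006 [(-100, 55), (-96, 54), (-92, 54), (-88, 55), (-83, 55), (-79, 55), (-75, 56), (-71, 56), (-67, 59), (-63, 52), (-59, 49), (-55, 52), (-51, 75), (-47, 109), (-43, 134), (-39, 137), (-35, 130), (-31, 130), (-27, 134), (-23, 134), (-19, 126), (-15, 78), (-11, 65), (-7, 64), (-3, 64), (0, 64), (4, 64), (8, 65)]
```

```bash
python3 -m creep '[[[0,-0.1,0,2,0,0,0],[0,-0.1,0,3.5,0,0,0],[0,-0.1,0,4.2,0,0,0],[0,-0.1,0,4.2,0,0,0]]]' | grep -E 'pos|force'
for i in 1 2; do python3 -m creep '[[[0,0,0,0.2,0,0,0],[0,0,0,0.2,0,0,0]]]' | grep -E 'eef_pos|^force'; done
```

```text
eef_pos: [0.4732, 0.0305, 0.185]
force: [0.1, 0.7, 0.2]
gripper_force: 0.0
eef_pos: [0.4736, 0.0305, 0.1837]
force: [0.9, -0.4, 0.3]
eef_pos: [0.4733, 0.0304, 0.1814]
force: [-0.1, 0.4, 0.3]
```

```bash
python3 -m creep '[[[0,0,0,0.2,0,0,0],[0,0,0,0.2,0,0,0]]]' | grep -E 'eef_pos|^force'; python3 -m creep '[[[0,0,0,0.2,0,0,0],[0,0,0,0.2,0,0,0]]]' | grep -E 'eef_pos|^force'
```

```text
eef_pos: [0.4733, 0.0304, 0.1792]
force: [-0.2, 0.5, 0.7]
eef_pos: [0.4732, 0.0304, 0.1772]
force: [0.1, 0.2, 1.4]
```

```bash
python3 -m creep '[[[0,0,0,0.2,0,0,0],[0,0,0,0.2,0,0,0]]]' | grep -E 'eef_pos|^force'; python3 -m creep '[[[0,0,0,0.2,0,0,0],[0,0,0,0.2,0,0,0]]]' | grep -E 'eef_pos|^force'; python3 -m creep '[[[0,0,0,0.3,0,0,0],[0,0,0,0.3,0,0,0]]]' | grep -E 'eef_pos|^force'
```

```text
eef_pos: [0.4732, 0.0303, 0.1752]
force: [-0.1, 0.3, 0.2]
eef_pos: [0.4733, 0.0304, 0.1732]
force: [0.2, -0.6, -0.2]
eef_pos: [0.4732, 0.0303, 0.1702]
force: [0.3, -0.8, 0.6]
```

```bash
for k in 1; do python3 -m creep '[[[0,0,0,0.2,0,0,0],[0,0,0,0.3,0,0,0]]]' | grep -E 'eef_pos|^force'; python3 -m creep '[[[0,0,0,0.2,0,0,0],[0,0,0,0.3,0,0,0]]]' | grep -E 'eef_pos|^force'; python3 -m creep '[[[0,0,0,0.2,0,0,0],[0,0,0,0.3,0,0,0]]]' | grep -E 'eef_pos|^force';  python3 -m creep '[[[0,0,0,0.2,0,0,0],[0,0,0,0.3,0,0,0]]]' | grep -E 'eef_pos|^force'; done
```

```text
eef_pos: [0.4733, 0.0304, 0.1673]
force: [0.2, -0.5, -0.6]
eef_pos: [0.4733, 0.0304, 0.1643]
force: [0.3, -0.5, -0.2]
eef_pos: [0.4733, 0.0303, 0.1613]
force: [-0.8, -0.1, -0.5]
eef_pos: [0.4733, 0.0303, 0.1583]
force: [0.2, 0.1, 1.3]
```

```bash
for k in 1; do python3 -m creep '[[[0,0,0,0.1,0,0,0],[0,0,0,0.2,0,0,0]]]' | grep -E 'eef_pos|^force'; python3 -m creep '[[[0,0,0,0.1,0,0,0],[0,0,0,0.2,0,0,0]]]' | grep -E 'eef_pos|^force'; python3 -m creep '[[[0,0,0,0.1,0,0,0],[0,0,0,0.2,0,0,0]]]' | grep -E 'eef_pos|^force';  python3 -m creep '[[[0,0,0,0.1,0,0,0],[0,0,0,0.2,0,0,0]]]' | grep -E 'eef_pos|^force'; done
```

```text
eef_pos: [0.4734, 0.0304, 0.1564]
force: [-0.3, -1.3, 0.1]
eef_pos: [0.4733, 0.0304, 0.1544]
force: [-0.0, 0.1, -0.3]
eef_pos: [0.4733, 0.0303, 0.1524]
force: [-0.1, -0.6, -0.3]
eef_pos: [0.4734, 0.0303, 0.1504]
force: [-0.0, -0.1, 0.0]
```

Run:
```python
from rel import *
p,R,q=cur();i=grab_frame("scene");print("TCP",proj("scene",p),"tip-28",proj("scene",p+[0,0,.028]),"padtop",proj("scene",[.4773,.0292,.151]))
r=i[150:196,315:360]
for row in r.max(2)[::1]:print("".join(" .:-=+*#%@"[min(9,int(v)//20)] for v in row))
```

```text
TCP [331.48730226 173.5200083 ] tip-28 [331.7224665  166.52017011] padtop [331.84476705 174.33862084]
+++=-:::::::::-:::::::::.....-=+=-::-=======+
+++==-:::::::--::::::........-==--:::------==
+++==-:::::--=--:::::......:::---::::::::::-=
+++===-:::-=+++-::::::::::::::::::::::::-:::-
+++===-:::=++*+=:::::::::::::::::::::::---::-
++====--:-=++++=:::::::::::::::::::::::----::
+++====-:-=++++--::::::::::::::::::::-----:::
++=====-::-=++=--::::::::::::::::::::----::::
+++=====-:-=++=-:::--:::::::::::::::::--:::.:
+++=====---+**=-::----::--::::::::::::::.:::-
+++======-=*##+-::----:---::::::::...:::--==+
+++========*##+-::---::---::::...:::--==++++*
+++========*##+=-::::::::::..:::--==+++++****
+++++====-=+****+-::::..::::--==++++***+++***
++++++===--=+*#%*=:.::::--==+++********+++**#
++++++===--==+#%%+---===+++******************
++++++===----+#@%*+++++*********************+
=+++++=======+#@%#*++**********************++
++++++=======+*%%#*+++**************##**+++++
++++++++++++++*%%#*+=+*************#%%#++++++
++++++++++++++*%#**++**********++**#%@#*+++++
++++++++++++++*##**********+++++
[... 417 characters left out ...]
####%@@@@@
++==========-:.........:-=++*###########%@@@@
=============-:......::-==+++*##########%@@@@
========++++==---==---===++++*##########%@@%%
======+++++++===+*##*+=++++++*###########%@%*
===+++++++++++++*%@@#*+++++++*###########%@%*
=+++++++++++++++*%@@%*++++++++*##########%@%#
++++++++++++++++*%@@@#++++++++*###########%@%
++++++++++++++++*%@@@#++++++++**##########%@%
+++++++++++++++++#@@@%*++++++++*##########%@@
+++++++++++++++++#@@@%*++++++++*###########%@
+++++++++++++++++*%@@@#++++++++**##########%@
+++++++++++++++++*%@@@#*++++++++*##########%@
+++++++++++++++++*#@@@%*++++++++*###########%
++++++++++++++++++#@@@%*++++++++*###########%
+++++==+++++++++++*%@@@#+++++++++*###########
```

```bash
for k in 1; do python3 -m creep '[[[0,0,0,0.1,0,0,0],[0,0,0,0.2,0,0,0]]]' | grep -E 'eef_pos|^force'; python3 -m creep '[[[0,0,0,0.1,0,0,0],[0,0,0,0.2,0,0,0]]]' | grep -E 'eef_pos|^force'; python3 -m creep '[[[0,0,0,0.1,0,0,0],[0,0,0,0.2,0,0,0]]]' | grep -E 'eef_pos|^force'; done
```

```text
eef_pos: [0.4733, 0.0303, 0.1484]
force: [-0.6, -0.1, 0.4]
eef_pos: [0.4733, 0.0303, 0.1464]
force: [-0.0, -1.4, -0.6]
eef_pos: [0.4733, 0.0303, 0.1444]
force: [0.5, 0.1, 0.1]
```

I had the sign wrong for contact: with tips 28 mm short, contact comes at TCP z ≈ 0.123. Continuing down.

```bash
python3 -m creep '[[[0,0,0,0.4,0,0,0],[0,0,0,0.8,0,0,0],[0,0,0,1.2,0,0,0],[0,0,0,1.6,0,0,0],[0,0,0,1.6,0,0,0]]]' | grep -E 'eef_pos|^force'; python3 -m creep '[[[0,0,0,0.1,0,0,0],[0,0,0,0.2,0,0,0]]]' | grep -E 'eef_pos|^force'; python3 -m creep '[[[0,0,0,0.1,0,0,0],[0,0,0,0.2,0,0,0]]]' | grep -E 'eef_pos|^force';python3 -m creep '[[[0,0,0,0.1,0,0,0],[0,0,0,0.2,0,0,0]]]' | grep -E 'eef_pos|^force'
```

```text
eef_pos: [0.4731, 0.0302, 0.128]
force: [-0.5, 0.3, 0.7]
eef_pos: [0.4734, 0.0303, 0.1265]
force: [0.2, -0.8, 0.2]
eef_pos: [0.4733, 0.0303, 0.1244]
force: [0.0, -0.1, -1.0]
eef_pos: [0.4734, 0.0303, 0.1227]
force: [-1.0, 0.1, 4.3]
```

Contact at TCP z ≈ 0.1235 with 4.3 N, as expected. Pressing down to about half travel (z ≈ 0.097).

```bash
python3 -m creep '[[[0,0,0,0.4,0,0,0],[0,0,0,0.8,0,0,0],[0,0,0,1.2,0,0,0],[0,0,0,1.6,0,0,0],[0,0,0,1.6,0,0,0]]]' | grep -E 'eef_pos|^force'; python3 -m creep '[[[0,0,0,0.3,0,0,0],[0,0,0,0.6,0,0,0],[0,0,0,0.9,0,0,0],[0,0,0,0.9,0,0,0],[0,0,0,0.9,0,0,0]]]' | grep -E 'eef_pos|^force'
python3 - <<'E'
from rel import *
F=[]
for n in range(4):
    i=grab_frame("scene");F.append(get_state()["force"][2])
print("Fz",np.round(F,1),get_state()["eef_pos"])
print("pad pts",[proj("scene",[.471,.031,z]).round(1) for z in(.151,.126,.112)])
# lever arm: bright bar; pivot to pad line
piv=np.array([.608,.138])+rot('z',-.295)[:2,:2]@[.04,-.142];print("pivot",piv,proj("scene",[*piv,.1]))
r=i[165:210,318:358]
for row in r.max(2):print("".join(" .:-=+*#%@"[min(9,int(v)//20)] for v in row))
E
```

```text
eef_pos: [0.473, 0.0304, 0.1066]
force: [-3.9, 1.8, 7.3]
eef_pos: [0.4728, 0.0304, 0.0978]
force: [-6.6, 2.5, 8.7]
Fz [8.  7.4 8.7 8.1] [0.47276866 0.03037993 0.097807  ]
pad pts [array([331.3, 172.8]), array([331.1, 178.8]), array([331. , 182.1])]
pivot [ 0.60498703 -0.0094955 ] [342.64613065 220.68938664]
+=-::::::::::::::::......-++=:::-+**+*##
+=-::::::-:::::::........-+=--::--====+*
+==-:::--=--:::::......::-=--::::------=
++=-:::-+++=::::::.:::::::-:::::::::::--
++==-:-=+++=-::::::::::::::::::::::---:-
+++=-:-=+++=:::::::::::::::::::::::---::
++++=--=++=-::::::::::::::::::::::-:--::
+++++=-=++=-:::::::::::::::::::::---::::
+++++==+**+-:::::::::::::::::::::--:::::
++++++++##*-::----:::::::::::::::::::::-
++++++++##*-::-=--:::::::::::::::::--==+
++++++++*#*=-:----::-::::::::::--===+++*
++++++++++++=-::::::::..:::--==+++++++**
++++++====+#*=:::::::::--==++++****+++*#
++++====--+##+-::::--==++++********++**#
++=====-::+#%*=--==++++***************#%
=======-::=*%#*++++****************###%@
=======-::-*##**++****************###%@@
====+==-::-+##*+++*************#######@@
===+++==-:-+
[... 353 characters left out ...]
###
+++++++++++++*%@@@#*+++++++++*##########
+++++++++++++*#@@@%*+=+++++++*##########
++++++++++++++#%@@%*+=++++++++*#########
=+++++++++++++*%@@@#+=++++++++*#########
++++++++++++++*%@@@#*=++++++++*#########
+++++++++++++++#@@@%*++++++++++*########
+++++++++++++++*%@@@#+=++++++++*########
+++++++++++++++*%@@@#+=++++++++*########
++++++++++++++++#@@@%*==++++++++*#######
++++++++++++++++#%@@%*+=++++++++*#######
++++++++++++++++*%@@@#+=++++++++*#######
++++++++++++++++*#@@@%*=+++++++++*######
++++++++++++++==+#@@@%*+=++++++++*######
+++++++++++++===+*%@@@#+=++++++++*######
++++++++++++====+*%@@@#+=+++++++++*#####
++++++++++=====+++#@@@%*+=++++++++*#####
+++++++++======+++*%@@%#+=++++++++*#####
```

```bash
cat > lev.py <<'E'
from rel import *
yaw=-.295;Rc=rot('z',yaw)[:2,:2];pad=np.array([.4773,.0292]);O=pad-Rc@[-.093,-.142]
def pt(x,z,y=-.142):return np.r_[O+Rc@[x,y],z]
for n in("wrist","scene","top"):
    i=grab_frame(n).max(2);c=cam(n);print(n)
    zs=np.arange(.05,.16,.003)
    for x in np.arange(-.08,.035,.015):
        r=""
        for z in zs:
            u,v=proj(n,pt(x,z),c).round().astype(int);r+=" .:-=+*#%@"[min(9,i[v,u]//25)] if 0<=v<400 and 0<=u<640 else "?"
        print("%.3f"%x,r,proj(n,pt(x,.1),c).round())
E
python3 lev.py
```

```text
wrist
-0.080 ++++-.   ..........-=..............-- [350. 236.]
-0.065 ++++++++++++**#@@@@@..............--- [374. 238.]
-0.050 ++++**++++++**#@@@=..............:::: [398. 241.]
-0.035 +++++++***++**#%@...............::::: [422. 244.]
-0.020 *++++++++++++*#%@@@@@@%++++++=::-=+++ [446. 247.]
-0.005 ======+++++++*#%@@@@@@@+++==-::-=++++ [470. 249.]
0.010 ++++++++++==+**#%@@@@@@*+++-::--+=+++ [493. 252.]
0.025 +++++++==++=+**#%@@@@@-===-::--==++== [517. 255.]
scene
-0.080 =====+++++****######++++======:...::: [332. 190.]
-0.065 ======+++++**#%%%%%%####*+++++=====:. [334. 193.]
-0.050 ======***####%%%%%%######***+++==++== [335. 197.]
-0.035 =++++++***####%%%%%%#####****=======- [336. 201.]
-0.020 ==+++++***####%%%%%%%%**+++========== [337. 204.]
-0.005 ===+++*****####%%####*****+++====---- [339. 208.]
0.010 ###**===+##%%%%%%%#####***+++==---=== [340. 212.]
0.025 -----=========**#%%####+++===-----=== [341. 216.]
top
-0.080 ++++========------------------======= [314. 219.]
-0.065 ------------------------------------- [316. 214.]
-0.050 ------------------------------------- [317. 208.]
-0.035 ------------------------------------- [319. 203.]
-0.020 ------------------------------------- [320. 198.]
-0.005 ------------------------------------- [322. 193.]
0.010 ------------------------------------- [323. 188.]
0.025 ---------=============+++++====++++== [325. 183.]
```

```bash
cat > ang.py <<'E'
from rel import *
from scipy.optimize import brentq
def nrm(n,a,b):
    d1=ray(n,*a)[1];d2=ray(n,*b)[1];v=np.cross(d1,d2);return v/np.linalg.norm(v)
def d(yaw,ph):return np.array([-np.cos(yaw)*np.cos(ph),-np.sin(yaw)*np.cos(ph),np.sin(ph)])
def topyaw():
    t=cv2.imread("pics/top0.png").astype(float).min(2);P1=np.array([326,181.]);P0=np.array([314.5,214.])
    ax=(P0-P1)/np.linalg.norm(P0-P1);nn=np.array([-ax[1],ax[0]]);pts=[]
    L=np.linalg.norm(P0-P1)
    for s in np.linspace(.15,.85,15):
        c=P1+s*(P0-P1);w=np.arange(-5,5.1,.25);q=(c[:,None]+nn[:,None]*w).astype(np.float32)
        v=cv2.remap(t.astype(np.float32),q[0][None],q[1][None],cv2.INTER_LINEAR)[0];v=np.clip(v-(v.min()+v.max())/2,0,None);pts.append(c+nn*(v@w/v.sum()))
    vx,vy,x,y=cv2.fitLine(np.array(pts,np.float32),cv2.DIST_HUBER,0,.01,.01).ravel()
    n=nrm("top",(x,y),(x+20*vx,y+20*vy));return brentq(lambda y:n@d(y,.18),-.8,.3),(vx,vy,x,y)
if __name__=="__main__":
    yw,l=topyaw();print("yaw",yw,l)
    im=grab_frame("wrist").max(2).astype(np.float32);lo=[];hi=[]
    for u in range(424,512,3):
        col=cv2.GaussianBlur(im[:,u:u+1],(1,3),0)[:,0];c=int(247+(u-446)*.13)
        seg=col[c-30:c+25];k=np.where(seg>205)[0]
        if len(k)==0:continue
        j=k[-1];th=190;lo.append((u,c-30+j+(seg[j]-th)/(seg[j]-seg[j+1]+1e-6) if seg[j+1]<th else c-30+j+.5))
        hi.append((u,c-30+k[0]))
    for nme,e in(("lower",lo),("upper",hi)):
        e=np.array(e,np.float32);print(nme,e[::4].tolist())
        if nme=="upper":e=e[e[:,0]>440]
        vx,vy,x,y=cv2.fitLine(e,cv2.DIST_HUBER,0,.01,.01).ravel();n=nrm("wrist",(x,y),(x+40*vx,y+40*vy))
        print("rise",[round(brentq(lambda p:n@d(w,p),-.6,.6),4) for w in(yw,-.295,-.31,-.325)])
E
python3 ang.py
```

```text
yaw -0.3171001808116359 (np.float32(0.31441697), np.float32(-0.949285), np.float32(320.1231), np.float32(198.38097))
lower [[424.0, 242.81878662109375], [442.0, 249.3333282470703], [454.0, 258.5], [466.0, 260.7572326660156], [478.0, 261.5], [490.0, 263.75146484375], [502.0, 264.5]]
rise [-0.1229, -0.1742, -0.1394, -0.1043]
upper [[424.0, 241.0], [442.0, 243.0], [454.0, 245.0], [466.0, 246.0], [478.0, 248.0], [490.0, 250.0], [502.0, 251.0]]
rise [-0.011, -0.0657, -0.0286, 0.0086]
```

The bar's upper edge gives a rise of about -0.01 rad, so it is level. The force is about 8–9 N at 25–26 mm below first contact, which matches half travel. Handing in while holding.

```bash
python3 -c "
from station import *
s=get_state();print(s['t'],s['force'],s['eef_pos']);print(job_done())"
```

```text
37.6 [-5.94102212  2.54136384  8.88241121] [0.47277847 0.03036911 0.09782132]
the job is handed in; nothing more can be done
None
```

I handed the job in at 37.6 s: all four lumps are in the hopper, the empty tumbler stands upright and released on the bench, and the closed fingers are holding the lever at about half travel. The tumbler did slip from the grip and land on its side in the hopper before I regripped it and finished the pour; I also didn't check the bystanders in a picture at the end.

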